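# Store sample canisters in the free cells of a hooded rack

## Robot

A 6-joint arm with a two-finger parallel gripper is mounted at the origin on a cart in front of the work surface, level with it; the furniture and walls round the work are solid. World frame = base frame: x ahead of the robot, y to its left, z up, the work surface at z = 0. Lengths are in mm, angles in rad, forces in N, time in s.
With the tool pointing down it reaches from about 300 to 775 mm from the base axis. Payload 14.6 kg.
Tool frame: the origin (TCP) lies on the centre line of the jaws, within the pads' length; the fingertips stand 8 mm ahead of it and the grasp point (between the pads) lies 11 mm behind it; z points along the fingers, y is the direction in which the jaws open and shut (so a half turn about z gives the same grasp; the last joint's range is limited). The gripper opens to 94 mm and grips with 3 to 60 N. Pads are 16 mm wide; open, the fingers measure 119 mm over their backs; the gripper's body (75 mm by 177 mm) begins 78 mm behind the grasp point.
Start: joints at [1.192, 0.3, 1.521, -0, 1.321, -0.067], TCP at [168.722, 523.471, 180.346] pointing down, gripper open.
Joint ranges: [-3.03, 3.03], [-0.79, 2.21], [0.23, 2.52], [-1.04, 4.18], [0, 3.07], [-2.55, 2.55]. Speed limits (rad/s): [2.22, 2.22, 2.57, 3.14, 3.14, 3.14].

## Interface

Orientations are given as [roll, pitch, yaw] about the fixed x, y, z axes, in that order (R = Rz(yaw) Ry(pitch) Rx(roll)).
In Python, from cell import read_state, cams, manip gives the robot as it stands.
- The arm moves only by the shell command python3 -m handwheel 'ROWS' [OPENING] [FORCE]. ROWS is JSON, a list of rows, each a list of 4 numbers: the shift along the tool's x, y, z in m, then the turn about the tool's z in degrees. In form: [[dx, dy, dz, turn], ...]. A call has 1 to 5 rows; each row is the pose to reach, as a shift and turn from the pose measured when the call began, along the tool's axes at that moment; what a row does not reach only later rows make up. A row lasts 1/8 s, in which the tool goes at most 62.5 mm and 10.7 degrees, less where a joint would pass 70% of its speed; a pose out of reach is approached as far as the arm can. A call with a gripper value outside its range is refused whole. OPENING is the closure, from 0 (fully open) to 1 (shut), set as the call begins (- or left out, the last holds). The fingers move at their own pace and stop on an object; FORCE is the grip in N (left out, the last holds). Time passes only in rows, so rows that repeat a pose let the fingers close. It gives the time, the measured TCP pose, the force and the opening at its end, in the units of the state.
- read_state(): the state, without advancing time (a new reading comes with each control period).
- cams.camera(name): name is "scene" or "top" or "wrist"; returns the picture (480x640x3 uint8, red, green, blue); there is no depth.
- cams.get_calibration(name): a dict with "vertical_fov" (degrees; the focal length in pixels is half the picture's height over the tangent of half this angle, whatever the lens; pixels are square), "cx", "cy" (the principal point, pixels), "dist_coeffs" ([k1, k2, p1, p2, k3] as OpenCV has them; the pictures are not rectified), "R" (3x3) and "t" (3): a world point X has camera coordinates R X + t. Camera axes: x right, y down, z forward; pixel columns grow to the right and rows downward; lengths in mm; the calibration is good to about 2 mm. A picture is of the moment at which its call begins: read the wrist's pose just before it. get_calibration takes no time and is no camera call; for the wrist camera it gives the pose at the moment of the call.
- manip.sign_off(): hands the job in, once; it reports no verdict.
The state is a dict: "clock": time; "joints": joint angles; "qd": joint speeds; "effort": joint torques, N m; "eef_pos": TCP position; "eef_rot": TCP orientation; "wrist_force": force on the tool from outside, world axes, zero at the start; "moment": the same for the moment, N m; "finger_gap": finger opening in mm.
Only numpy, scipy, OpenCV 4.12 (cv2) and the standard library are available. Lean on these libraries where they do the work, as an engineer would, in place of code of your own. Each camera call takes 0.05 s, during which the arm holds its last target. There are 200 camera calls.

## Task

Slide the clear hood of the blue rack fully open, feel with empty, closed fingers which four of the six covered cells are empty (their covers yield, those of blocked cells do not), and push every sample canister on the bench down home in an empty cell of its own, never pressing a canister onto a blocked cover. Then slide the hood fully shut over them again, leaving the beaker and the tape roll where they are.

Things in the scene. Friction and masses are not known exactly. Their poses are not given: they have to be found in the camera images.
- rack: blue block 160 x 200 x 60 mm, fixed on the bench; 2 rows (90 mm apart along its x) of 3 cells (68 mm apart along its y), bores 48.5 mm wide; origin: centre of its underside, at bench height. Two of the six cells are blocked by a spacer hidden under the cover. A canister that is home stands on its sunken cover, underside 13 mm above the bench, top 43 mm above the block, held by its own weight
- cover0: white round spring cover in the mouth of one cell (46 mm across, 4 mm thick); origin: centre of its top face, on the cell's axis, 58 mm above the bench when up (2 mm below the block's top). Over an empty cell it yields at about 0.4 N, sinks 45 mm straight down at about 0.9 N and springs back; over a blocked cell it sinks less than 1.5 mm
- cover1: the same as cover0, of another cell
- cover2: the same as cover0, of another cell
- cover3: the same as cover0, of another cell
- cover4: the same as cover0, of another cell
- cover5: the same as cover0, of another cell
- hood (a joint): slide of the clear hood along its rails, m: 0 shut over the block, 0.255 fully open beside the block (it opens toward the rack's -y). Starts shut or up to 20 mm ajar, stays where left, needs about 2 N. The hood is a tunnel 186 mm (rack x) x 206 mm (rack y), open at its +y end, closed at its -y end, roof 116 to 121 mm above the bench
- hood_grip (a point): centre of the top of the red grip bar on the hood's roof (moves with the hood), 153 mm above the bench; bar 50 mm along the rack's x, 14 mm thick along its y, 32 mm high; its axes are those of the rack. Pinch it from above across its thickness
- canister_a: aluminium sample canister, upright round can 46 mm in diameter and 90 mm tall with a red cap and red band, 0.17 to 0.25 kg, most of it in its slick black foot; foot chamfered 3 mm; straight sided from 3 to 86 mm, grasp it there from above; origin: centre of its underside, z up. May be absent (three or four of the four are there)
- canister_b: aluminium sample canister, upright round can 46 mm in diameter and 90 mm tall with a yellow cap and yellow band, 0.17 to 0.25 kg, most of it in its slick black foot; foot chamfered 3 mm; straight sided from 3 to 86 mm, grasp it there from above; origin: centre of its underside, z up. May be absent (three or four of the four are there)
- canister_c: aluminium sample canister, upright round can 46 mm in diameter and 90 mm tall with a green cap and green band, 0.17 to 0.25 kg, most of it in its slick black foot; foot chamfered 3 mm; straight sided from 3 to 86 mm, grasp it there from above; origin: centre of its underside, z up. May be absent (three or four of the four are there)
- canister_d: aluminium sample canister, upright round can 46 mm in diameter and 90 mm tall with a blue cap and blue band, 0.17 to 0.25 kg, most of it in its slick black foot; foot chamfered 3 mm; straight sided from 3 to 86 mm, grasp it there from above; origin: centre of its underside, z up. May be absent (three or four of the four are there)
- beaker: bystander: clear 50 x 50 x 68 mm beaker, loose, origin: centre of its underside
- tape: bystander: roll of beige tape 62 mm across, 19 mm high, loose, lying flat, origin: centre of its underside
Not all that is in view belongs to the job. Leave any pink look-alike of the canister_b alone.

How it is judged:
By the outcome, as a careful person would: the job done as asked, in the order asked, and still so for the second after the job is handed in, with the robot touching nothing.
Of spacer0, spacer1, spacer2, spacer3, spacer4, spacer5 only 2 to 2 are there at a start; the rules pass over those that are not, and their reading is None.
Of canister_a, canister_b, canister_c, canister_d only 3 to 4 are there at a start; the rules pass over those that are not, and their reading is None.
At some moment in a run one of canister_a, canister_b, canister_c, canister_d may be knocked a few centimetres aside while the robot is not near it.
It also fails if it takes over 210 s, if anything falls off the work surface, if the arm or the gripper's body presses on something with over 40 N, if the wrist force passes 120 N, or if a joint passes its speed limit or range.

## Working session

There is one attempt and no reset: what is moved stays moved. The work goes in short steps, Python scripts to look and compute and a shell command to move; the robot and the scene stay as the last step left them, time stands still between calls to the robot, and variables do not carry over. Pictures are saved under pics/ and viewed, about 12 in all and at most 16, crops included, and the job is handed in when it is done.

```bash
ls; mkdir -p pics; cat > h.py <<'E'
import numpy as np, cv2
from cell import read_state, cams, manip
def K(c):
    f=240/np.tan(np.radians(c["vertical_fov"])/2)
    return np.array([[f,0,c["cx"]],[0,f,c["cy"]],[0,0,1.]])
def ray(c,px):
    p=cv2.undistortPoints(np.array(px,float).reshape(-1,1,2),K(c),np.array(c["dist_coeffs"],float)).reshape(-1,2)
    R=np.array(c["R"]);t=np.array(c["t"])
    return -R.T@t,(np.c_[p,np.ones(len(p))])@R
def onplane(c,px,z):
    o,d=ray(c,px); return o+d*((z-o[2])/d[:,2])[:,None]
def proj(c,X):
    return cv2.projectPoints(np.array(X,float).reshape(-1,1,3),cv2.Rodrigues(np.array(c["R"],float))[0],np.array(c["t"],float).reshape(3),K(c),np.array(c["dist_coeffs"],float))[0].reshape(-1,2)
def snap(n,f=None):
    c=cams.get_calibration(n); im=cams.camera(n)
    if f: cv2.imwrite(f"pics/{f}.png",im[:,:,::-1])
    return c,im
E
python3 - <<'E'
from h import *
import numpy as np
for n in("scene","top","wrist"):
    c,im=snap(n,n+"0"); np.save(f"pics/{n}0.npy",im); print(n,{k:np.round(np.array(v),3).tolist() for k,v in c.items()})
print(read_state())
E
```

```text
pics
scene {'vertical_fov': 52.544, 'cx': 316.822, 'cy': 233.606, 'dist_coeffs': [-0.038, 0.0, 0.0, 0.0, 0.0], 'R': [[0.858, -0.514, 0.014], [-0.372, -0.64, -0.673], [0.355, 0.572, -0.74]], 't': [-419.072, 393.968, 826.294]}
top {'vertical_fov': 50.176, 'cx': 321.881, 'cy': 240.349, 'dist_coeffs': [-0.134, 0.0, 0.0, 0.0, 0.0], 'R': [[-0.02, -0.999, -0.025], [-0.994, 0.023, -0.103], [0.104, 0.023, -0.994]], 't': [178.106, 549.816, 946.75]}
wrist {'vertical_fov': 65.534, 'cx': 317.749, 'cy': 236.278, 'dist_coeffs': [-0.077, 0.0, 0.0, 0.0, 0.0], 'R': [[0.307, 0.952, -0.0], [0.925, -0.298, 0.236], [0.225, -0.073, -0.972]], 't': [-549.669, -24.339, 389.029]}
{'clock': 0.15, 'joints': array([ 1.19241839e+00,  3.00320494e-01,  1.52139094e+00, -9.42630036e-06,
        1.32066656e+00, -6.65707899e-02]), 'qd': array([-8.03918880e-04, -1.68787898e-03, -2.44134730e-03, -1.77665456e-03,
        8.43025913e-07,  1.86515457e-03]), 'effort': array([ 7.16906470e-04, -5.31954861e+01, -3.52821994e+01,  7.07975426e-02,
        2.36494892e-02, -1.01301951e-04]), 'eef_pos': array([168.64767269, 523.30415779, 179.94938499]), 'eef_rot': array([-3.14080844e+00, -4.31314762e-05,  2.82978782e+00]), 'wrist_force': array([ 0.33328004, -0.09649591, -0.3947827 ]), 'moment': array([0.03338642, 0.04396851, 0.01908092]), 'finger_gap': 93.8074132374204}
```

View pics/top0.png

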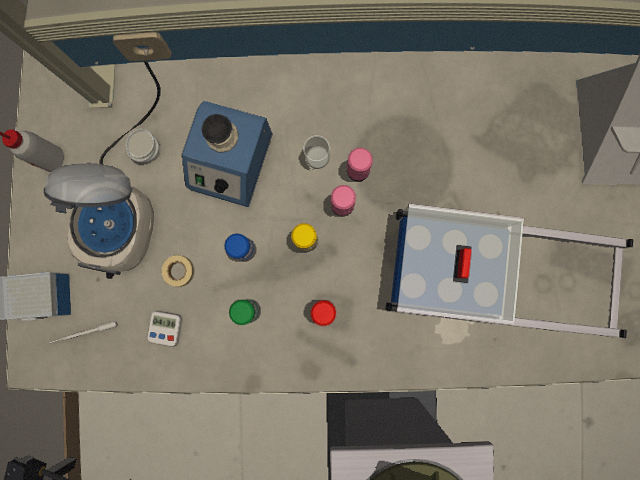

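View pics/scene0.png

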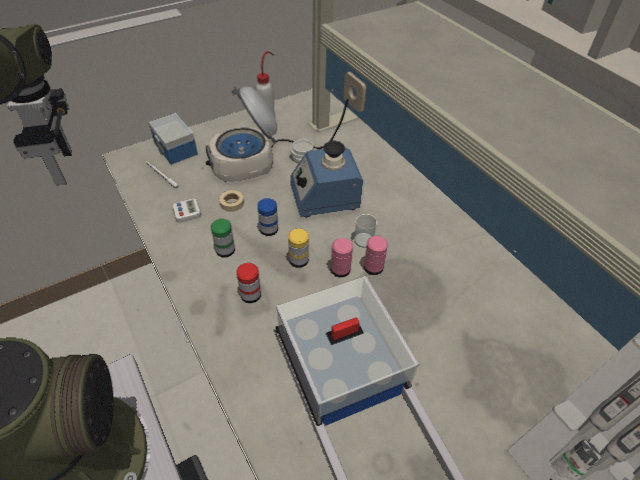

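The top view shows four canisters: red (323,313), yellow (303,237), green (243,312) and blue (238,246). The pink look-alikes at (360,163) and (343,199) stay untouched; only the cap at (303,237) is yellow, so that one is canister_b. The rack is at about (455,265), with the hood nearly shut and the red grip bar at (463,263).

```bash
cat >> h.py <<'E'
HUES={'a':[(0,6),(174,180)],'b':[(22,32)],'c':[(55,80)],'d':[(105,120)]}
def blobs(im,hs,smin=150,vmin=80,amin=80):
    h=cv2.cvtColor(im,cv2.COLOR_RGB2HSV); m=np.zeros(im.shape[:2],np.uint8)
    for a,b in hs: m|=cv2.inRange(h,(a,smin,vmin),(b,255,255))
    n,l,s,c=cv2.connectedComponentsWithStats(m)
    return [(s[i,4],c[i],s[i,:4],(l==i)) for i in range(1,n) if s[i,4]>amin]
def cap(c,m,z=90):
    # fit circle to world-plane contour points of cap
    cn=max(cv2.findContours(m.astype(np.uint8),cv2.RETR_EXTERNAL,cv2.CHAIN_APPROX_NONE)[0],key=len).reshape(-1,2)
    W=onplane(c,cn,z)[:,:2]
    (x,y),r=cv2.minEnclosingCircle(W.astype(np.float32)); return x,y,r
E
python3 - <<'E'
from h import *
c=cams.get_calibration("top"); im=np.load("pics/top0.npy"); cs=cams.get_calibration("scene"); ims=np.load("pics/scene0.npy")
for k,h in HUES.items():
    for a,ct,b,m in blobs(im,h): print(k,a,ct.round(1),b,np.round(cap(c,m),1),onplane(c,[ct],90).round(1))
    for a,ct,b,m in blobs(ims,h): print('  scene',k,a,ct.round(1),b,onplane(cs,[ct],90).round(1))
h=cv2.cvtColor(im,cv2.COLOR_RGB2HSV)
for p in [(418,238),(436,250),(412,290),(450,291)]: print(p,im[p[1],p[0]])
g=cv2.cvtColor(im,cv2.COLOR_RGB2GRAY)
big=cv2.resize(g[200:330,370:530],None,fx=4,fy=4,interpolation=cv2.INTER_CUBIC)
C=cv2.HoughCircles(big,cv2.HOUGH_GRADIENT,1,120,param1=60,param2=18,minRadius=40,maxRadius=62)
C=C[0]; px=C[:,:2]/4+[370,200]-.375
print(np.c_[px,C[:,2]/4,onplane(c,px,58)].round(1))
E
```

```text
a 192 [  9.9 137.6] [  2 129  16  18] [767.2 781.2  17.7] [[766.8 780.4  90. ]]
a 235 [465.4 262.6] [460 248  11  30] [501.7 -90.6  27.1] [[501.5 -91.3  90. ]]
a 514 [322.9 312.6] [311 300  25  26] [419.3 165.9  22.9] [[418.9 165.6  90. ]]
  scene a 85 [262.6  77.7] [258  72  10  11] [[784.3 824.9  90. ]]
  scene a 356 [247.2 273.1] [237 263  21  21] [[413.5 154.3  90. ]]
  scene a 373 [344.9 328.1] [332 318  27  22] [[515.1 -55.7  90. ]]
b 500 [303.5 235.5] [291 223  26  26] [556.7 197.3  23.1] [[556.9 197.6  90. ]]
  scene b 287 [298.2 237.7] [289 229  19  19] [[551.4 186.4  90. ]]
c 472 [241.3 312. ] [229 300  25  25] [422.4 311.   22.2] [[422.3 311.   90. ]]
d 470 [236.6 245.6] [225 234  24  24] [541.6 318.7  22.4] [[541.4 318.7  90. ]]
  scene d 227 [266.8 206.4] [258 199  18  17] [[536.3 307.6  90. ]]
  scene d 512 [362.1 405.5] [324 387  78  38] [[ 458.3 -195.8   90. ]]
(418, 238) [175 171 165]
(436, 250) [150 157 165]
(412, 290) [177 175 169]
(450, 291) [173 171 164]Traceback (most recent call last):
  File "<stdin>", line 11, in <module>
TypeError: 'NoneType' object is not subscriptable
```

```bash
cat > rk.py <<'E'
from h import *
def covers(c,im,box,z=58,thr=0):
    x0,y0,x1,y1=box; m=np.zeros(im.shape[:2],np.uint8); i=im.astype(int)
    m[y0:y1,x0:x1]=(((i[...,0]-i[...,2])>thr)&(i[...,0]>140))[y0:y1,x0:x1]
    n,l,s,ct=cv2.connectedComponentsWithStats(m); out=[]
    for k in range(1,n):
        if s[k,4]>200:
            x,y,r=cap(c,l==k,z); out.append((x,y,r,s[k,4],*ct[k],*onplane(c,[ct[k]],z)[0,:2]))
    return np.array(out)
E
python3 - <<'E'
from rk import *
c=cams.get_calibration("top"); im=np.load("pics/top0.npy")
o=covers(c,im,(398,215,512,312)); print(o.round(1))
b=[b for b in blobs(im,HUES['a']) if 450<b[1][0]<480][0]; print(onplane(c,[b[1]],153).round(1))
cn=cv2.findContours(b[3].astype(np.uint8),0,1)[0][0].reshape(-1,2); W=onplane(c,cn,153)[:,:2]; print(cv2.minAreaRect(W.astype(np.float32)))
E
```

```text
[[ 5.060e+02 -9.180e+01  1.305e+02  1.269e+03  4.877e+02  2.435e+02
   5.378e+02 -1.434e+02]
 [ 5.528e+02 -1.350e+01  2.370e+01  4.940e+02  4.181e+02  2.371e+02
   5.527e+02 -1.300e+01]
 [ 5.430e+02 -8.060e+01  2.360e+01  4.140e+02  4.533e+02  2.403e+02
   5.452e+02 -7.870e+01]
 [ 5.329e+02 -1.476e+02  2.350e+01  4.850e+02  4.900e+02  2.460e+02
   5.329e+02 -1.476e+02]
 [ 5.027e+02 -1.026e+02  2.640e+01  2.200e+02  4.663e+02  2.627e+02
   5.029e+02 -1.012e+02]
 [ 4.637e+02  2.000e-01  2.310e+01  4.860e+02  4.127e+02  2.854e+02
   4.637e+02  3.000e-01]
 [ 4.538e+02 -6.750e+01  2.300e+01  4.610e+02  4.493e+02  2.899e+02
   4.537e+02 -6.720e+01]
 [ 4.440e+02 -1.345e+02  2.350e+01  4.900e+02  4.854e+02  2.940e+02
   4.442e+02 -1.345e+02]
 [ 4.193e+02 -3.410e+01  6.290e+01  2.320e+02  4.246e+02  3.092e+02
   4.196e+02 -2.020e+01]]
[[498.1 -75.  153. ]]
((498.21392822265625, -75.01109313964844), (13.312527656555176, 49.8129997253418), 81.37010192871094)
```

Measured geometry fits: the caps have r≈23 mm, the covers are 90 and 68 mm apart, the rack yaw is -8.4° and the grip bar measures 50×13 mm at (498,-75). Next, the hood.

```bash
cat > go.py <<'E'
import sys
from h import *
def go(x,y,z,yaw=None):
    s=read_state(); p=s['eef_pos']; w=s['eef_rot'][2]; R=cv2.Rodrigues(np.array([0,0,w]))[0]@np.diag([1,-1,-1])
    d=R.T@(np.array([x,y,z])-p)/1000
    t=0 if yaw is None else np.degrees(((w-np.radians(yaw))+np.pi)%(2*np.pi)-np.pi)
    print("t",round(s['clock'],2),"pos",p.round(1),"yaw",round(np.degrees(w),2),"d",d.round(4),"turn",round(t,2),"q",s['joints'].round(2),"F",s['wrist_force'].round(2),"gap",round(s['finger_gap'],1))
if __name__=="__main__": go(*map(float,sys.argv[1:]))
E
python3 go.py 498 -75 215 171.6
```

```text
t 0.15 pos [168.6 523.3 179.9] yaw 162.13 d [-0.497  -0.4684 -0.0351] turn -9.47 q [ 1.19  0.3   1.52 -0.    1.32 -0.07] F [ 0.33 -0.1  -0.39] gap 93.8
```

```bash
python3 -m handwheel '[[-0.04,-0.038,-0.035,-2],[-0.08,-0.075,-0.035,-4],[-0.12,-0.113,-0.035,-6],[-0.16,-0.15,-0.035,-8],[-0.2,-0.188,-0.035,-9.5]]' 0; python3 go.py 498 -75 215 171.6
```

```text
clock: 0.78
eef_pos: [301.8, 281.4, 215.0]
eef_rot: [-3.141, -0.0, 2.997]
wrist_force: [0.8, -1.2, 0.3]
finger_gap: 94.1
t 0.78 pos [301.8 281.4 215. ] yaw 171.71 d [-0.2455 -0.3244  0.    ] turn 0.11 q [ 0.66 -0.04  1.82 -0.    1.36 -0.76] F [ 0.8  -1.19  0.31] gap 94.1
```

```bash
python3 -c "
from go import *
go(480,20,215,171.6)"
```

```text
t 0.78 pos [301.8 281.4 215. ] yaw 171.71 d [-0.214 -0.233  0.   ] turn 0.11 q [ 0.66 -0.04  1.82 -0.    1.36 -0.76] F [ 0.8  -1.19  0.31] gap 94.1
```

```bash
python3 -m handwheel '[[-0.035,-0.046,0,0],[-0.07,-0.092,0,0],[-0.105,-0.139,0,0],[-0.14,-0.185,0,0],[-0.175,-0.231,0,0]]'; python3 -m handwheel '[[-0.035,-0.046,0,0],[-0.07,-0.093,0,0],[-0.07,-0.093,0,0]]'; python3 go.py 498 -75 137 171.6
python3 - <<'E'
from h import *
c,im=snap("wrist","w1")
for a,ct,b,m in blobs(im,HUES['a'],amin=300):
    cn=cv2.findContours(m.astype(np.uint8),0,1)[0][0].reshape(-1,2); print(a,cv2.minAreaRect(onplane(c,cn,153)[:,:2].astype(np.float32)))
E
```

```text
clock: 1.4
eef_pos: [442.2, 25.7, 215.3]
eef_rot: [-3.141, 0.0, 2.997]
wrist_force: [1.1, 0.6, 0.1]
finger_gap: 93.9
clock: 1.78
eef_pos: [498.6, -79.2, 214.4]
eef_rot: [-3.141, -0.001, 2.993]
wrist_force: [-0.4, 0.9, -0.4]
finger_gap: 94.1
t 1.77 pos [498.6 -79.2 214.4] yaw 171.48 d [0.0012 0.0041 0.0774] turn -0.12 q [-0.23  0.17  1.6  -0.    1.37 -1.65] F [-0.42  0.88 -0.41] gap 94.1
2184 ((421.27398681640625, 114.88372039794922), (40.60306167602539, 34.39619827270508), 87.4578857421875)
```

```bash
python3 -m handwheel '[[0.001,0.004,0.035,0],[0.001,0.004,0.07,0],[0.001,0.004,0.077,0],[0.001,0.004,0.077,0]]' 0; python3 -m handwheel '[[0,0,0,0],[0,0,0,0],[0,0,0,0],[0,0,0,0],[0,0,0,0]]' 1 25; python3 go.py 461 -327 137 171.6
```

```text
clock: 2.33
eef_pos: [497.7, -72.9, 138.4]
eef_rot: [-3.141, -0.001, 2.995]
wrist_force: [0.7, 0.7, -0.1]
finger_gap: 94.1
clock: 2.95
eef_pos: [497.6, -72.9, 138.5]
eef_rot: [-3.141, -0.001, 2.995]
wrist_force: [-0.3, 0.5, 1.1]
finger_gap: 47.3
t 2.95 pos [497.6 -72.9 138.5] yaw 171.6 d [-0.0009 -0.2567  0.0015] turn -0.0 q [-0.22  0.24  1.7  -0.    1.2  -1.64] F [-0.32  0.53  1.06] gap 47.3
```

```bash
python3 -m handwheel '[[0,0,0,0],[0,0,0,0],[0,0,0,0],[0,0,0,0],[0,0,0,0]]' 1 25;  python3 -m handwheel '[[0,-0.02,0,0],[0,-0.04,0,0],[0,-0.06,0,0],[0,-0.08,0,0],[0,-0.1,0,0]]'; python3 go.py 461 -327 138 171.6
```

```text
clock: 3.58
eef_pos: [497.6, -72.9, 138.4]
eef_rot: [-3.141, -0.001, 2.995]
wrist_force: [-0.7, 0.4, -0.1]
finger_gap: 0.4
clock: 4.2
eef_pos: [482.9, -172.5, 138.5]
eef_rot: [-3.141, -0.001, 2.995]
wrist_force: [-0.4, 0.3, 1.1]
finger_gap: 0.4
t 4.2 pos [ 482.9 -172.5  138.5] yaw 171.6 d [-0.0009 -0.156   0.0005] turn -0.0 q [-0.41  0.26  1.68 -0.    1.21 -1.84] F [-0.39  0.3   1.07] gap 0.4
```

```bash
python3 - <<'E'
from h import *
c,im=snap("top"); c2,im2=snap("scene")
print(proj(c,[[482.9,-172.5,138],[498,-75,153]]).round(),proj(c2,[[482.9,-172.5,138],[498,-75,153]]).round())
o=np.hstack([cv2.resize(im[160:400,340:640],None,fx=1.33,fy=1.33),cv2.resize(im2[240:480,220:520],None,fx=1.33,fy=1.33)])
cv2.imwrite("pics/t2.png",o[:,:,::-1])
E
```

```text
[[520. 271.]
 [465. 263.]] [[369. 374.]
 [345. 322.]]
```

View pics/t2.png

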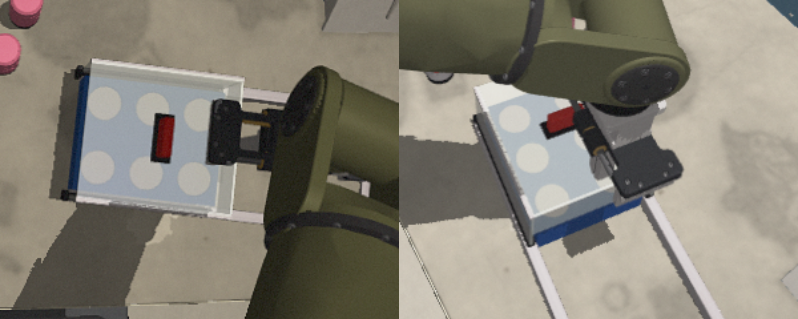

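```bash
python3 - <<'E'
from h import *
c,im=snap("wrist","w2"); print(proj(c,[[482.9,-172.5,138],[498,-75,153]]).round())
a=cv2.imread("pics/w1.png"); b=cv2.imread("pics/w2.png"); cv2.imwrite("pics/w12.png",cv2.resize(np.hstack([a,b]),(800,300)))
E
```

```text
[[319. 267.]
 [499. 276.]]
```

View pics/w12.png

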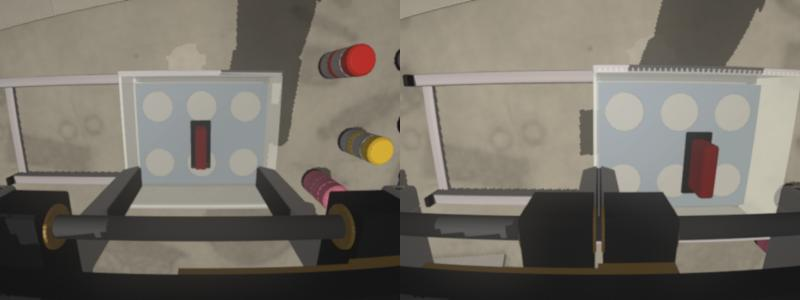

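```bash
python3 -m handwheel '[[0,0,-0.04,0],[0,0.02,-0.07,0],[0,0.07,-0.07,0],[0,0.098,-0.07,0],[0,0.098,-0.07,0]]' 0; python3 -m handwheel '[[0,0,0.03,0],[0,0,0.06,0],[0,0,0.073,0],[0,0,0.073,0],[0,0,0.073,0]]'; python3 go.py 498 -75 137 171.6
python3 - <<'E'
from h import *
c,im=snap("wrist"); c2,im2=snap("scene")
print(read_state()['eef_pos'],proj(c,[[498,-75,153]]).round(),proj(c2,[[498,-75,153],[498,-75,121]]).round())
o=np.hstack([cv2.resize(im[:,:],(400,300)),cv2.resize(im2[250:430,250:490],(400,300))])
cv2.imwrite("pics/w3.png",o[:,:,::-1])
E
```

```text
clock: 4.97
eef_pos: [497.6, -73.2, 208.5]
eef_rot: [-3.141, -0.001, 2.997]
wrist_force: [-0.4, -1.6, -0.5]
finger_gap: 46.9
clock: 5.6
eef_pos: [498.0, -73.5, 136.6]
eef_rot: [-3.141, 0.001, 2.997]
wrist_force: [-0.4, -0.5, -0.8]
finger_gap: 93.5
t 5.6 pos [498.  -73.5 136.6] yaw 171.69 d [-0.0002 -0.0015 -0.0004] turn 0.09 q [-0.22  0.24  1.71 -0.    1.2  -1.64] F [-0.39 -0.55 -0.84] gap 93.5
[497.96022875 -73.40954219 136.48810003] [[315. 278.]] [[345. 322.]
 [344. 331.]]
```

View pics/w3.png

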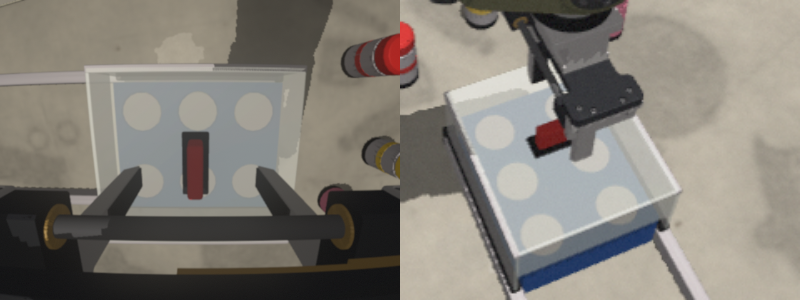

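```bash
python3 -m handwheel '[[0,0,0.003,0],[0,0,0.003,0],[0,0,0.003,0],[0,0,0.003,0],[0,0,0.003,0]]' 0.8 20; python3 -m handwheel '[[0,0,0,0],[0,0,0,0],[0,0,0,0]]'; python3 -c "
from h import *
print(read_state()['wrist_force'],read_state()['finger_gap']); c,im=snap('wrist'); c2,im2=snap('scene')
o=np.hstack([cv2.resize(im[:,:],(400,300)),cv2.resize(im2[250:430,250:490],(400,300))])
cv2.imwrite('pics/w4.png',o[:,:,::-1])"
```

```text
clock: 6.32
eef_pos: [498.0, -73.4, 133.5]
eef_rot: [-3.141, 0.001, 2.997]
wrist_force: [-0.3, -0.7, -0.4]
finger_gap: 47.6
clock: 6.7
eef_pos: [498.0, -73.4, 133.5]
eef_rot: [-3.141, 0.001, 2.997]
wrist_force: [-0.6, 0.1, -1.2]
finger_gap: 19.9
[-0.63785386  0.13297381 -1.22255424] 19.947378207471402
```

View pics/w4.png

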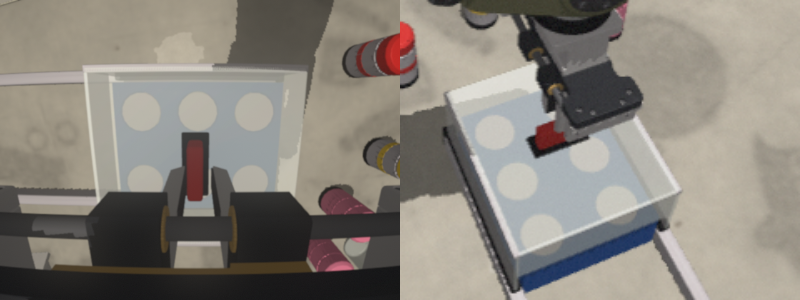

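```bash
python3 -m handwheel '[[0,0,0,0],[0,0,0,0],[0,0,0,0]]' 1 20; python3 -c "
from h import *
print(read_state()['wrist_force'],read_state()['finger_gap']); c,im=snap('wrist'); c2,im2=snap('top')
o=np.hstack([cv2.resize(im[:,:],(400,300)),cv2.resize(im2[180:360,350:590],(400,300))])
cv2.imwrite('pics/w5.png',o[:,:,::-1])"
```

```text
clock: 7.18
eef_pos: [498.0, -73.4, 133.5]
eef_rot: [-3.141, 0.001, 2.997]
wrist_force: [0.1, 0.6, 0.1]
finger_gap: 0.7
[0.14341259 0.60618698 0.06071311] 0.7189065231125615
```

View pics/w5.png

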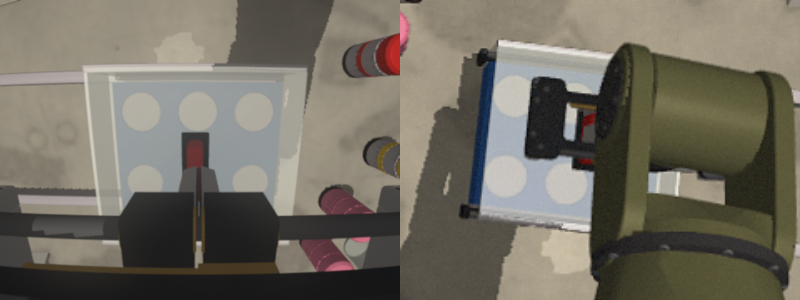

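```bash
python3 - <<'E'
from h import *
cs=cams.get_calibration("scene");ct=cams.get_calibration("top")
u=np.array([.989,-.147]);v=np.array([.147,.989]);
im=np.load("pics/scene0.npy"); 
def box(z0,z1,cx,cy): return [[*(np.array([cx,cy])+a*25*u+b*7*v),z] for a in(-1,1) for b in(-1,1) for z in(z0,z1)]
for dz,cx,cy in((0,498,-75),(-28,498.2,-77)):
    for c,n in((cs,'s'),(ct,'t')):
        p=proj(c,box(121+dz,153+dz,cx,cy)); print(dz,n,p.min(0).round(1),p.max(0).round(1))
s=np.array([498,-73.5])
for z in(128.5,145,160): print(z,proj(cs,[[*(s-v*47-u*8),z],[*(s-v*59.5-u*8),z]]).round(1))
w=cams.get_calibration("wrist"); C=-np.array(w["R"]).T@w["t"]; print(C,read_state()['eef_pos'])
E
python3 go.py 498 -75 153
```

```text
0 s [329.4 314. ] [359.4 339.1]
0 t [455.3 247.3] [471.  278.6]
-28 s [329.6 323.2] [358.9 347.8]
-28 t [452.7 248.6] [467.9 278.9]
128.5 [[350.6 351.9]
 [353.8 358. ]]
145 [[351.3 347.2]
 [354.4 353.3]]
160 [[351.9 342.7]
 [355.1 348.9]]
[430.31665676 -63.65170732 337.20190122] [497.95192763 -73.40895662 133.47626059]
t 7.28 pos [498.  -73.4 133.5] yaw 171.69 d [-0.0003 -0.0016 -0.0195] turn 0 q [-0.22  0.24  1.71 -0.    1.19 -1.64] F [-0.49 -0.06 -0.52] gap 0.5
```

The bar checks out at z=153 in both fixed views, but the fingers appear to be above it. I'll feel for the bar top with the closed tips.

```bash
for i in 1 2 3; do python3 -m handwheel '[[0,0,0.002,0],[0,0,0.004,0],[0,0,0.004,0]]' | grep -E "pos|force"; done
```

```text
eef_pos: [497.9, -73.4, 129.2]
wrist_force: [0.0, -0.6, 0.3]
eef_pos: [498.3, -73.5, 127.9]
wrist_force: [-12.5, 2.5, 29.6]
eef_pos: [498.5, -73.5, 127.8]
wrist_force: [-21.8, 3.2, 44.2]
```

```bash
python3 -m handwheel '[[0,0,-0.01,0],[0,0.02,-0.015,0],[0,0.045,-0.015,0],[0,0.045,0,0],[0,0.045,0,0]]' | grep -E "pos|force"; for i in 1 2 3; do python3 -m handwheel '[[0,0,0.003,0],[0,0,0.005,0],[0,0,0.005,0]]' | grep -E "pos|force"; done
```

```text
eef_pos: [504.2, -29.3, 126.2]
wrist_force: [0.5, 0.2, 0.4]
eef_pos: [504.1, -29.6, 121.2]
wrist_force: [-0.2, -0.6, 0.8]
eef_pos: [504.0, -29.6, 116.0]
wrist_force: [-1.0, 0.1, 0.3]
eef_pos: [504.0, -29.5, 110.8]
wrist_force: [1.3, -0.1, -0.3]
```

```bash
for i in 1 2 3 4; do python3 -m handwheel '[[0,0,0.002,0],[0,0,0.004,0],[0,0,0.004,0]]' | grep -E "pos|force"; done
```

```text
eef_pos: [503.9, -29.6, 106.6]
wrist_force: [0.1, -0.9, -0.9]
eef_pos: [503.8, -29.6, 102.4]
wrist_force: [0.0, 0.3, 0.3]
eef_pos: [503.7, -29.5, 98.2]
wrist_force: [0.4, 0.2, -0.3]
eef_pos: [504.0, -29.6, 96.0]
wrist_force: [-9.7, 1.1, 21.6]
```

The tips touch the bar at a reported TCP z of 128.5 and the roof at 96.5. True tip height is therefore about 33 mm above what the state implies. I'll check whether x, y and tilt are off as well, by PnP on the six covers in a wrist view.

```bash
python3 -m handwheel '[[0,-0.01,-0.04,0],[0,-0.02,-0.08,0],[0,-0.03,-0.12,0],[0,-0.03,-0.15,0],[0.08,-0.03,-0.15,0]]' 0 | grep pos; python3 -m handwheel '[[0.02,0,0,0],[0.02,0,0,0],[0.02,0,0,0],[0.02,0,0,0]]' | grep pos; cat > pn.py <<'E'
from rk import *
COV=np.array([[552.8,-13.5],[543,-80.6],[532.9,-147.6],[463.7,.2],[453.8,-67.5],[444,-134.5]])
def pnp(c,im,z=58):
    P=proj(c,np.c_[COV,np.full(6,z)]); i=im.astype(int)
    m=(((i[...,0]-i[...,2])>0)&(i[...,0]>120)).astype(np.uint8)
    n,l,s,ct=cv2.connectedComponentsWithStats(m)
    cand=[(ct[k],s[k]) for k in range(1,n) if 800<s[k,4]<8000 and .7<s[k,2]/s[k,3]<1.4 and s[k,4]/(s[k,2]*s[k,3])>.7]
    print(P.round(0).tolist()); print([(a.round(1).tolist(),b[4]) for a,b in cand]); return P,cand
E
python3 - <<'E'
from pn import *
s=read_state(); c,im=snap("wrist","w6"); np.save("pics/w6.npy",im); print(s['eef_pos'],s['joints'].round(3))
pnp(c,im)
E
```

```text
eef_pos: [439.2, -50.5, 247.1]
eef_pos: [419.9, -47.7, 246.7]
[419.94024883 -47.74204159 246.67427961] [-1.990e-01 -4.100e-02  1.751e+00 -1.000e-03  1.428e+00 -1.625e+00]
[[364.0, 319.0], [305.0, 319.0], [246.0, 319.0], [367.0, 244.0], [304.0, 244.0], [242.0, 244.0]]
[([241.9, 243.2], np.int32(1427)), ([303.8, 243.3], np.int32(1447)), ([365.9, 243.3], np.int32(1435)), ([245.8, 318.3], np.int32(1203)), ([363.2, 318.7], np.int32(1219))]
```

The wrist camera agrees with the top-camera map within 1 px, so the reported x, y and rotation are sound. The finger pads really sit about 33 mm higher than stated: the tip is at eef_z + 24.5, and the tip pixel row of 269 agrees. I'll use that from here on.

```bash
python3 go.py 498 -75 106 171.6
```

```text
t 12.82 pos [419.9 -47.7 246.7] yaw 171.69 d [-0.0813 -0.0157  0.1407] turn 0.09 q [-0.2  -0.04  1.75 -0.    1.43 -1.62] F [-0.26 -0.26 -0.67] gap 91.1
```

```bash
python3 -m handwheel '[[-0.04,-0.008,0,0],[-0.081,-0.016,0.02,0],[-0.081,-0.016,0.07,0],[-0.081,-0.016,0.11,0],[-0.081,-0.016,0.14,0]]' 0; python3 -m handwheel '[[0,0,0,0],[0,0,0,0],[0,0,0,0],[0,0,0,0],[0,0,0,0]]' 1 25|grep -E "pos|gap|for"; python3 -m handwheel '[[0,0,0,0],[0,0,0,0],[0,0,0,0],[0,0,0,0]]'|grep -E "pos|gap|for"; python3 go.py 461 -327 106 171.6
```

```text
clock: 13.45
eef_pos: [497.9, -75.4, 104.7]
eef_rot: [-3.141, 0.001, 2.997]
wrist_force: [0.3, 0.2, 1.2]
finger_gap: 94.1
eef_pos: [498.0, -75.5, 105.2]
wrist_force: [-0.0, -0.5, 1.0]
finger_gap: 47.7
eef_pos: [498.0, -75.5, 105.2]
wrist_force: [-0.8, -0.8, -0.1]
finger_gap: 13.8
t 14.57 pos [498.  -75.5 105.2] yaw 171.68 d [ 0.0003 -0.2542 -0.0008] turn 0.08 q [-0.22  0.27  1.74 -0.    1.13 -1.65] F [-0.8  -0.79 -0.08] gap 13.8
```

Gripped, with a gap of 13.8 mm. Now I'll slide the hood 255 mm.

```bash
python3 -m handwheel '[[0,-0.02,0,0],[0,-0.04,0,0],[0,-0.06,0,0],[0,-0.08,0,0],[0,-0.1,0,0]]'|grep -E "pos|gap|for"; python3 -m handwheel '[[0,-0.02,0,0],[0,-0.04,0,0],[0,-0.06,0,0],[0,-0.08,0,0],[0,-0.1,0,0]]'|grep -E "pos|gap|for";  python3 -m handwheel '[[0,-0.02,0,0],[0,-0.04,0,0],[0,-0.055,0,0],[0,-0.06,0,0],[0,-0.06,0,0]]'|grep -E "pos|gap|for"; python3 go.py 461 -327 106 171.6
```

```text
eef_pos: [483.4, -174.8, 105.2]
wrist_force: [2.3, 2.1, -1.3]
finger_gap: 13.6
eef_pos: [468.6, -275.0, 105.2]
wrist_force: [0.9, 2.7, -0.3]
finger_gap: 13.6
eef_pos: [460.7, -328.3, 105.0]
wrist_force: [1.8, 50.0, 16.7]
finger_gap: 16.4
t 16.45 pos [ 460.7 -328.3  105. ] yaw 171.78 d [-0.0001  0.0013 -0.001 ] turn 0.18 q [-0.69  0.41  1.56  0.01  1.18 -2.12] F [ 1.79 49.98 16.71] gap 16.4
```

```bash
python3 -m handwheel '[[0,0,0,0],[0,0,0,0],[0,0,0,0],[0,0,0,0]]' 0.4 |grep -E "pos|gap|for"; python3 -m handwheel '[[0,0,-0.05,0],[0,0,-0.1,0],[0,0,-0.1,0]]' 1|grep -E "pos|gap|for"; python3 go.py 532.9 -147.6 70 171.6
```

```text
eef_pos: [460.6, -328.8, 104.9]
wrist_force: [-0.3, 1.0, 0.1]
finger_gap: 53.0
eef_pos: [461.6, -331.1, 208.9]
wrist_force: [0.0, -0.1, -1.6]
finger_gap: 29.6
t 17.32 pos [ 461.6 -331.1  208.9] yaw 171.73 d [-0.0442  0.1919  0.1389] turn 0.13 q [-0.69  0.32  1.43  0.01  1.39 -2.12] F [ 0.04 -0.08 -1.58] gap 29.6
```

```bash
python3 -m handwheel '[[-0.01,0.05,0,0],[-0.022,0.1,0,0],[-0.033,0.145,0,0],[-0.044,0.192,0.05,0],[-0.044,0.192,0.1,0]]' 1|grep -E "pos|gap|for"; python3 go.py 532.9 -147.6 36 171.6
```

```text
eef_pos: [534.0, -144.6, 109.2]
wrist_force: [0.7, -0.4, 0.3]
finger_gap: 0.1
t 17.95 pos [ 534.  -144.6  109.2] yaw 171.89 d [ 0.0007 -0.0031  0.0732] turn 0.29 q [-0.34  0.37  1.6   0.01  1.17 -1.77] F [ 0.71 -0.44  0.31] gap 0.1
```

```bash
python3 - <<'E'
from pn import *
c,im=snap("top","t7"); np.save("pics/t7.npy",im)
o=covers(c,im,(398,215,512,312)); print(o.round(1))
for k,h in HUES.items():
    for a,ct,b,m in blobs(im,h): print(k,a,ct.round(1),np.round(cap(c,m),1))
b=[b for b in blobs(im,HUES['a'],amin=60) if b[1][0]>560]; print([onplane(c,[x[1]],153).round(1) for x in b])
E
```

```text
[[ 586.9  -49.5   65.3  353.   444.9  217.8  587.6  -64.8]
 [ 553.9  -10.2   22.   229.   413.4  235.9  555.1   -4.3]
 [ 462.6 -173.7   51.5  215.   506.3  283.4  462.5 -175. ]
 [ 444.4 -135.    23.1  477.   485.6  294.   444.2 -134.8]]
a 264 [ 11.2 138.2] [765.1 781.3  27.6]
a 514 [322.9 312.6] [419.4 166.1  22.9]
b 500 [303.5 235.5] [556.5 197.5  23.1]
c 481 [241.4 311.9] [422.4 311.   22.4]
d 5016 [447.5 268.9] [496.9 -65.9 121.3]
d 475 [236.7 245.6] [541.7 318.5  22.5]
[]
```

Canisters are unchanged. First probe, at (533,-148).

```bash
python3 -m handwheel '[[0.001,-0.003,0.03,0],[0.001,-0.003,0.06,0],[0.001,-0.003,0.07,0],[0.001,-0.003,0.073,0]]' |grep -E "pos|gap|for"; for i in 1 2 ; do python3 -m handwheel '[[0,0,0.002,0],[0,0,0.003,0],[0,0,0.003,0]]' |grep -E "pos|for"; done
```

```text
eef_pos: [528.8, -146.4, 28.7]
wrist_force: [-1.3, -0.3, 0.6]
finger_gap: 0.6
eef_pos: [529.1, -146.5, 26.2]
wrist_force: [1.3, 0.8, 0.6]
eef_pos: [529.0, -146.5, 23.1]
wrist_force: [0.5, 0.2, 0.7]
```

```bash
python3 -m handwheel '[[0,0,0.005,0],[0,0,0.01,0],[0,0,0.01,0]]' |grep -E "pos|for"; python3 -m handwheel '[[0,0,-0.03,0],[0,0,-0.065,0]]' |grep -E "pos|for"; python3 go.py 543 -80.6 80 171.6
```

```text
eef_pos: [528.7, -146.3, 12.5]
wrist_force: [-0.3, -0.2, 0.5]
eef_pos: [528.5, -146.8, 77.8]
wrist_force: [0.7, 0.1, 0.6]
t 19.88 pos [ 528.5 -146.8   77.8] yaw 171.83 d [-0.005   0.0676 -0.0022] turn 0.23 q [-0.34  0.41  1.63  0.01  1.11 -1.77] F [0.67 0.13 0.58] gap 0.8
```

Cell 2 is empty: it sank more than 20 mm at ~0.5 N. Next, cell 1.

```bash
python3 -m handwheel '[[-0.002,0.034,0,0],[-0.005,0.067,0,0],[-0.005,0.067,0.02,0],[-0.005,0.067,0.036,0],[-0.005,0.067,0.036,0]]' |grep -E "pos|gap|for"; for i in 1 2 3 4; do python3 -m handwheel '[[0,0,0.002,0],[0,0,0.004,0],[0,0,0.004,0]]' |grep -E "pos|for"; done
```

```text
eef_pos: [541.9, -80.9, 41.2]
wrist_force: [-0.7, 1.5, 0.2]
finger_gap: 0.7
eef_pos: [542.0, -81.0, 37.4]
wrist_force: [0.9, -0.3, -0.6]
eef_pos: [541.9, -80.9, 33.3]
wrist_force: [-0.7, 0.3, 0.2]
eef_pos: [541.8, -80.8, 29.1]
wrist_force: [0.2, -0.2, 0.6]
eef_pos: [541.7, -80.8, 24.9]
wrist_force: [0.5, -0.3, -0.1]
```

Cell 1 is empty too: tip at 49 with no force. Next, cell 0.

```bash
python3 -m handwheel '[[0,0,0.005,0],[0,0,0.01,0]]' |grep -E "pos|for"; python3 -m handwheel '[[0,0,-0.03,0],[0,0,-0.06,0],[-0.001,0.034,-0.065,0],[-0.001,0.068,-0.065,0],[-0.001,0.068,-0.03,0]]' |grep -E "pos|for"; python3 go.py 552.8 -13.5 37 171.6
```

```text
eef_pos: [541.6, -80.7, 14.5]
wrist_force: [0.4, 0.0, 1.1]
eef_pos: [554.2, -12.1, 46.5]
wrist_force: [0.4, 0.1, -0.2]
t 22.88 pos [554.2 -12.1  46.5] yaw 171.92 d [ 0.0011 -0.0016  0.0095] turn 0.32 q [-0.09  0.46  1.64  0.01  1.05 -1.53] F [ 0.39  0.05 -0.16] gap 0.4
```

```bash
python3 -m handwheel '[[0.001,-0.001,0.005,0],[0.001,-0.001,0.01,0],[0.001,-0.001,0.01,0]]' |grep -E "pos|gap|for"; for i in 1 2 3 ; do python3 -m handwheel '[[0,0,0.002,0],[0,0,0.003,0],[0,0,0.003,0]]' |grep -E "pos|for"; done
```

```text
eef_pos: [553.2, -13.2, 37.0]
wrist_force: [1.0, -0.1, -0.3]
finger_gap: 0.2
eef_pos: [553.3, -13.2, 34.1]
wrist_force: [-0.0, 0.7, -1.0]
eef_pos: [553.2, -13.2, 31.0]
wrist_force: [-0.2, 0.6, -0.2]
eef_pos: [553.2, -13.1, 27.9]
wrist_force: [-0.2, -0.4, 0.9]
```

```bash
for i in 1 2; do python3 -m handwheel '[[0,0,0.002,0],[0,0,0.004,0],[0,0,0.004,0]]' |grep -E "pos|for"; done;  python3 -m handwheel '[[0,0,-0.03,0],[0,0,-0.06,0],[0.045,0,-0.06,0],[0.09,0,-0.06,0],[0.09,0,-0.03,0]]' |grep -E "pos|for"; python3 go.py 463.7 0.2 37 171.6
```

```text
eef_pos: [553.1, -13.1, 23.7]
wrist_force: [0.6, -0.5, 0.5]
eef_pos: [553.0, -13.0, 19.5]
wrist_force: [0.1, -0.5, 0.3]
eef_pos: [463.4, -0.4, 51.6]
wrist_force: [1.7, -0.3, -0.9]
t 25.75 pos [ 4.634e+02 -4.000e-01  5.160e+01] yaw 171.9 d [-0.0002  0.0006  0.0146] turn 0.3 q [-0.09  0.27  1.89  0.01  0.98 -1.52] F [ 1.69 -0.34 -0.91] gap 0.6
```

```bash
python3 -m handwheel '[[0,0,0.007,0],[0,0,0.015,0],[0,0,0.015,0]]' |grep -E "pos|gap|for"; for i in 1 2 3 ; do python3 -m handwheel '[[0,0,0.002,0],[0,0,0.003,0],[0,0,0.003,0]]' |grep -E "pos|for"; done
```

```text
eef_pos: [463.6, -0.2, 36.5]
wrist_force: [-0.2, -0.5, 0.7]
finger_gap: 0.7
eef_pos: [463.6, -0.2, 33.6]
wrist_force: [-0.7, -0.1, 0.2]
eef_pos: [463.7, -0.2, 30.5]
wrist_force: [-1.1, 0.8, 0.2]
eef_pos: [463.6, -0.2, 27.4]
wrist_force: [-0.1, 0.1, 0.3]
```

```bash
for i in 1 2; do python3 -m handwheel '[[0,0,0.002,0],[0,0,0.004,0],[0,0,0.004,0]]' |grep -E "pos|for"; done;  python3 -m handwheel '[[0,0,-0.03,0],[0,0,-0.06,0],[0.0,-0.034,-0.06,0],[0.0,-0.068,-0.06,0],[0.0,-0.068,-0.02,0]]' |grep -E "pos|for"; python3 go.py 453.8 -67.5 37 171.6
```

```text
eef_pos: [463.5, -0.1, 23.3]
wrist_force: [-0.7, -0.8, 1.5]
eef_pos: [463.4, -0.1, 19.1]
wrist_force: [-0.2, 0.3, 0.9]
eef_pos: [455.4, -69.6, 39.8]
wrist_force: [0.6, 0.1, -1.2]
t 28.62 pos [455.4 -69.6  39.8] yaw 171.77 d [0.0019 0.0019 0.0028] turn 0.17 q [-0.24  0.28  1.91  0.01  0.95 -1.67] F [ 0.6   0.09 -1.17] gap 0.6
```

```bash
python3 -m handwheel '[[0.002,0.002,0.003,0],[0.002,0.002,0.003,0]]' |grep -E "pos|gap|for"; for i in 1 2 3 ; do python3 -m handwheel '[[0,0,0.002,0],[0,0,0.003,0],[0,0,0.003,0]]' |grep -E "pos|for"; done
```

```text
eef_pos: [454.0, -67.0, 37.7]
wrist_force: [0.1, 0.5, 0.7]
finger_gap: 0.6
eef_pos: [454.1, -66.9, 35.0]
wrist_force: [0.8, -0.4, -0.3]
eef_pos: [454.3, -67.0, 32.6]
wrist_force: [-4.5, 1.1, 11.9]
eef_pos: [454.6, -67.0, 32.3]
wrist_force: [-19.9, 4.0, 47.0]
```

Cell 4 is blocked (hard contact at the predicted height). I'll confirm cell 5 as well.

```bash
python3 -m handwheel '[[0,0,-0.02,0],[0,0,-0.04,0],[0.0,-0.034,-0.04,0],[0.0,-0.068,-0.04,0],[0.0,-0.068,-0.008,0]]' |grep -E "pos|for"; for i in 1 2 3 ; do python3 -m handwheel '[[0,0,0.002,0],[0,0,0.0025,0],[0,0,0.0025,0]]' |grep -E "pos|for"; done; python3 go.py 444 -134.5 37 171.6
```

```text
eef_pos: [446.0, -136.5, 40.7]
wrist_force: [0.6, -1.0, -1.1]
eef_pos: [446.5, -136.4, 39.1]
wrist_force: [0.3, 0.4, -0.1]
eef_pos: [446.6, -136.4, 36.7]
wrist_force: [0.4, -0.3, 0.6]
eef_pos: [446.6, -136.3, 34.1]
wrist_force: [-0.8, -0.3, -0.2]
t 31.75 pos [ 446.6 -136.3   34.1] yaw 171.74 d [ 0.0028  0.0015 -0.0029] turn 0.14 q [-0.38  0.3   1.9   0.01  0.93 -1.82] F [-0.8  -0.33 -0.23] gap 0.7
```

```bash
python3 -m handwheel '[[0,0,0.002,0],[0,0,0.003,0],[0,0,0.003,0]]' |grep -E "pos|for"; python3 -m handwheel '[[0,0,-0.04,0],[0,0,-0.09,0],[0,0,-0.15,0]]' 0|grep -E "pos|for"; python3 go.py 419.4 166 150 171.6
```

```text
eef_pos: [446.9, -136.4, 32.5]
wrist_force: [-8.5, 3.1, 23.1]
eef_pos: [444.5, -137.2, 183.6]
wrist_force: [-0.0, 0.3, 0.7]
t 32.5 pos [ 444.5 -137.2  183.6] yaw 171.74 d [0.0684 0.2965 0.0336] turn 0.14 q [-0.38  0.1   1.75  0.01  1.28 -1.81] F [-0.    0.32  0.66] gap 27.0
```

Cells 4 and 5 (near row) are blocked, and cells 0–3 are empty. Now to the red canister, with the jaws turned along the rack's x (yaw 81.6°).

```bash
python3 -m handwheel '[[0,0.05,0,10],[0.0,0.1,0,20],[0,0.15,0,30],[0,0.2,0,40],[0,0.24,0,50]]' 0 |grep -E "pos|rot"; python3 go.py 419.4 166 150 81.6
```

```text
eef_pos: [478.9, 101.1, 185.6]
eef_rot: [3.129, -0.0, 2.13]
t 33.12 pos [478.9 101.1 185.6] yaw 122.05 d [ 0.0866 -0.016   0.0356] turn 40.45 q [ 0.13  0.15  1.69  0.01  1.29 -0.43] F [ 0.57 -0.88 -0.58] gap 77.6
```

```bash
python3 -m handwheel '[[0.03,-0.005,0.01,10],[0.06,-0.01,0.02,20],[0.086,-0.016,0.03,30],[0.086,-0.016,0.035,40.4],[0.086,-0.016,0.035,40.4]]' 0 |grep -E "pos|rot"; python3 go.py 419.4 166 150 81.6
cat > look.py <<'E'
import sys
from h import *
# cap top in wrist view: fit ellipse to bright top via plane contour
def wcap(k,z=90,save=None):
    s=read_state(); c,im=snap("wrist",save)
    for a,ct,b,m in blobs(im,HUES[k],smin=130,vmin=60,amin=400):
        v=cv2.cvtColor(im,cv2.COLOR_RGB2HSV)[...,2]; mm=m&(v>0.85*np.percentile(v[m],90))
        mm=cv2.morphologyEx(mm.astype(np.uint8),cv2.MORPH_OPEN,np.ones((5,5)))
        cn=max(cv2.findContours(mm,0,1)[0],key=cv2.contourArea).reshape(-1,2)
        W=onplane(c,cn,z)[:,:2].astype(np.float32); e=cv2.fitEllipse(cv2.convexHull(W))
        print(k,a,ct.round(),b,'ell',np.round(e[0],1),np.round(e[1],1),'minenc',np.round(cap(c,m,z),1),'tcp',s['eef_pos'].round(1))
if __name__=="__main__": wcap(sys.argv[1],float(sys.argv[2]),sys.argv[3])
E
python3 look.py a 90 w8
```

```text
eef_pos: [419.9, 165.9, 150.2]
eef_rot: [3.133, -0.008, 1.427]
t 33.75 pos [419.9 165.9 150.2] yaw 81.74 d [ 0.0001 -0.0005  0.0002] turn 0.14 q [0.29 0.1  1.83 0.   1.2  0.44] F [-0.18  0.35  0.46] gap 94.0
a 2825 [315. 240.] [286 210  60  61] ell [418.8 161.7] [32.3 40.2] minenc [419.2 167.2  22.8] tcp [419.9 165.9 150.2]
```

View pics/w8.png

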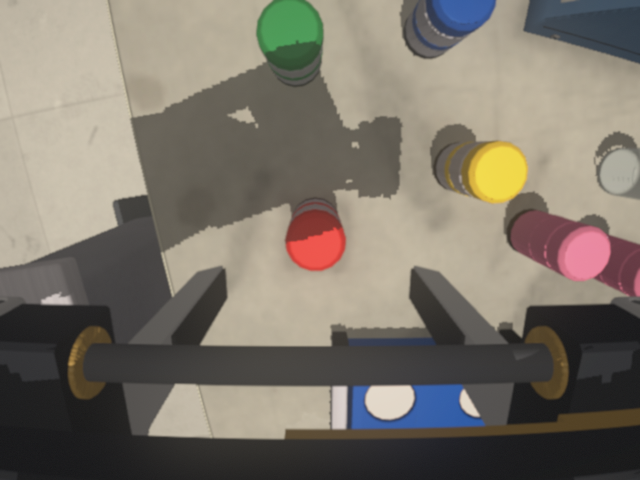

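The wrist view shows red at (315,240), yellow at (497,171) and the two pinks right of it. Red measures (419,167) with r 22.8. Grasping it.

```bash
python3 -m handwheel '[[0.001,-0.001,0.04,0],[0.001,-0.001,0.08,0],[0.001,-0.001,0.11,0],[0.001,-0.001,0.116,0],[0.001,-0.001,0.116,0]]' 0 |grep -E "pos|for"; python3 -m handwheel '[[0,0,0,0],[0,0,0,0],[0,0,0,0],[0,0,0,0],[0,0,0,0]]' 1 25 |grep -E "pos|gap|for"; python3 -m handwheel '[[0,0,0,0],[0,0,0,0],[0,0,0,0]]' |grep -E "pos|gap|for";  python3 -m handwheel '[[0,0,-0.04,0],[0,0,-0.08,0],[0,0,-0.1,0],[0,0,-0.1,0]]' |grep -E "pos|gap|for"; python3 go.py 552.8 -13.5 134 81.6
```

```text
eef_pos: [421.1, 167.7, 35.2]
wrist_force: [0.2, -0.3, 0.7]
eef_pos: [420.9, 167.7, 35.2]
wrist_force: [-1.4, -0.0, 0.5]
finger_gap: 47.5
eef_pos: [421.0, 167.7, 35.2]
wrist_force: [-0.3, 0.6, -1.7]
finger_gap: 45.6
eef_pos: [420.3, 167.1, 136.0]
wrist_force: [-0.1, 0.1, -2.5]
finger_gap: 45.6
t 35.92 pos [420.3 167.1 136. ] yaw 81.98 d [-0.1604  0.1564  0.002 ] turn 0.38 q [0.3  0.12 1.85 0.   1.16 0.43] F [-0.05  0.1  -2.52] gap 45.6
```

```bash
python3 -m handwheel '[[-0.032,0.031,0,0],[-0.064,0.062,0,0],[-0.096,0.093,0,0],[-0.128,0.125,0,0],[-0.16,0.156,0,0.3]]' |grep -E "pos|gap"; python3 -m handwheel '[[0,0,0,0],[0,0,0,0]]' |grep -E "pos|gap";  python3 go.py 552.8 -13.5 134 81.6; python3 look.py a 190.8 w9
python3 - <<'E'
from pn import *
im=cv2.imread("pics/w9.png")[:,:,::-1]; c=cams.get_calibration("wrist"); P,cd=pnp(c,im)
print([(onplane(c,[a],58)[0,:2].round(1)) for a,b in cd])
E
```

```text
eef_pos: [552.6, -14.4, 134.5]
finger_gap: 45.5
eef_pos: [551.8, -14.1, 132.9]
finger_gap: 45.3
t 36.8 pos [551.8 -14.1 132.9] yaw 81.65 d [ 0.0007  0.0009 -0.0011] turn 0.05 q [-0.1   0.34  1.58  0.01  1.21  0.05] F [ 0.14  0.08 -2.2 ] gap 45.3
a 7614 [318. 302.] [267 253 102  94] ell [552.1 -12.9] [41.7 45.2] minenc [552.2 -11.9  23. ] tcp [551.8 -14.1 132.9]
[[318.0, 237.0], [318.0, 318.0], [318.0, 390.0], [202.0, 237.0], [208.0, 318.0], [214.0, 389.0]]
[([203.1, 237.2], np.int32(2722)), ([572.1, 402.8], np.int32(1453)), ([378.4, 408.6], np.int32(1736))]
[array([ 4.646e+02, -4.000e-01]), array([ 762.3, -203.6]), array([ 583.1, -175.3])]
```

View pics/w9.png

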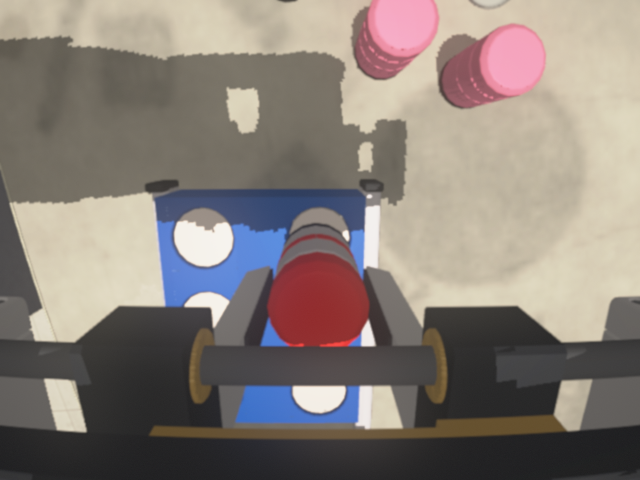

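```bash
python3 go.py 553 -14.3 98 81.6; python3 -m handwheel '[[0,0.001,0.012,0],[0,0.001,0.025,0],[0,0.001,0.035,0],[0,0.001,0.035,0]]' |grep -E "pos|for"; python3 go.py 553 -14.3 86 81.6
```

```text
t 36.85 pos [551.8 -13.7 133.5] yaw 81.69 d [-0.0004  0.0012  0.0355] turn 0.09 q [-0.1   0.34  1.58  0.01  1.21  0.05] F [-0.39 -0.49 -2.95] gap 45.7
eef_pos: [552.6, -13.4, 97.4]
wrist_force: [-0.5, 0.4, -1.6]
t 37.35 pos [552.6 -13.4  97.4] yaw 81.7 d [-0.0009  0.0005  0.0114] turn 0.1 q [-0.1   0.38  1.61  0.01  1.14  0.05] F [-0.47  0.42 -1.63] gap 45.9
```

```bash
python3 -m handwheel '[[-0.001,0.0005,0.002,0],[-0.001,0.0005,0.005,0],[-0.001,0.0005,0.007,0],[-0.001,0.0005,0.007,0]]' |grep -E "pos|for"; python3 -m handwheel '[[0,0,0.002,0],[0,0,0.004,0],[0,0,0.006,0],[0,0,0.006,0]]' |grep -E "pos|for"
```

```text
eef_pos: [553.5, -14.2, 90.7]
wrist_force: [2.5, 3.0, -1.0]
eef_pos: [553.4, -14.1, 84.4]
wrist_force: [1.5, 2.4, -1.9]
```

```bash
python3 -m handwheel '[[0,0,0.005,0],[0,0,0.01,0],[0,0,0.015,0],[0,0,0.02,0],[0,0,0.02,0]]' |grep -E "pos|for"; python3 -m handwheel '[[0,0,0.005,0],[0,0,0.01,0],[0,0,0.014,0],[0,0,0.014,0]]' |grep -E "pos|for|gap"; python3 go.py 553 -14 48 81.6
```

```text
eef_pos: [553.4, -13.8, 63.7]
wrist_force: [2.8, 3.7, -3.7]
eef_pos: [553.5, -13.5, 49.2]
wrist_force: [1.2, 5.2, -1.5]
finger_gap: 45.6
t 39.48 pos [553.5 -13.5  49.2] yaw 81.72 d [-0.0006 -0.0004  0.0012] turn 0.12 q [-0.1   0.45  1.65  0.01  1.04  0.04] F [ 1.22  5.25 -1.47] gap 45.6
```

```bash
python3 -m handwheel '[[0,0,0.001,0],[0,0,0.001,0],[0,0,0.001,0],[0,0,0.001,0],[0,0,0.001,0]]' 0.3|grep -E "pos|for|gap";  python3 -m handwheel '[[0,0,-0.04,0],[0,0,-0.08,0],[0,0,-0.11,0]]' 0|grep -E "pos|for|gap"; python3 - <<'E'
from h import *
c,im=snap("top")
for k,h in HUES.items():
    for a,ct,b,m in blobs(im,h): print(k,a,ct.round(1),np.round(cap(c,m),1), np.round(cap(c,m,103),1))
E
python3 go.py 556.5 197.5 150 81.6
```

```text
eef_pos: [553.5, -13.5, 48.2]
wrist_force: [0.7, 0.3, 0.7]
finger_gap: 66.0
eef_pos: [552.9, -14.6, 160.0]
wrist_force: [-0.3, 0.2, -0.4]
finger_gap: 91.9
a 284 [ 11.3 138.3] [765.1 781.3  27.6] [760.7 772.2  27.2]
a 317 [417.5 235.5] [552.1 -13.5  22.8] [550.7 -11.3  22.5]
a 392 [605.  280.2] [ 462.4 -353.1   28. ] [ 462.3 -346.    27.6]
b 499 [303.5 235.5] [556.3 197.6  23.2] [554.8 196.8  22.9]
c 477 [256.1 269.8] [497.6 283.7  22.5] [497.  281.7  22.2]
d 1058 [407.4 263.6] [5.071e+02 3.000e-01 8.070e+01] [506.3   2.3  79.5]
d 473 [236.7 245.6] [541.7 318.4  22.6] [540.5 315.9  22.2]
d 103 [503.7 244.6] [ 531.5 -159.    19.7] [ 530.4 -154.7   19.4]
d 82 [472.5 250.1] [ 521.9 -105.2   12.3] [ 520.9 -101.6   12.1]
t 40.52 pos [554.2 -14.7 163.7] yaw 81.72 d [ 0.2103 -0.0283  0.0137] turn 0.12 q [-0.1   0.31  1.54  0.01  1.27  0.04] F [ 1.21 -0.53  4.03] gap 93.4
```

The bump hit green: it now stands at (498,284) with no contact, about 10 mm from blue. Yellow next.

```bash
python3 -m handwheel '[[0.042,-0.006,0,0],[0.084,-0.011,0,0],[0.126,-0.017,0,0],[0.168,-0.022,0,0],[0.21,-0.028,0.012,0]]' 0|grep -E "pos|gap"; python3 -m handwheel '[[0,0,0,0],[0,0,0,0]]' |grep -E "pos|gap"; python3 look.py b 90 w10; python3 go.py 556.5 197.5 34 81.6
```

```text
eef_pos: [557.2, 198.7, 154.1]
finger_gap: 93.9
eef_pos: [557.2, 198.4, 154.1]
finger_gap: 94.0
b 2687 [318. 239.] [289 209  59  60] ell [559.  194.5] [33.6 44. ] minenc [559.  199.6  22.8] tcp [557.2 198.4 154.1]
t 41.45 pos [557.3 198.  154.3] yaw 81.69 d [-0.0006 -0.0007  0.1203] turn 0.09 q [0.28 0.4  1.45 0.   1.28 0.42] F [-0.21 -0.41 -0.02] gap 94.0
```

```bash
python3 -m handwheel '[[0.001,0.001,0.04,0],[0.001,0.001,0.08,0],[0.001,0.001,0.112,0],[0.001,0.001,0.119,0],[0.001,0.001,0.119,0]]' 0 |grep -E "pos|for"; python3 -m handwheel '[[0,0,0,0],[0,0,0,0],[0,0,0,0],[0,0,0,0],[0,0,0,0]]' 1 25 |grep -E "pos|gap|for"; python3 -m handwheel '[[0,0,0,0],[0,0,0,0],[0,0,0,0]]' |grep -E "pos|gap|for";  python3 -m handwheel '[[0,0,-0.04,0],[0,0,-0.08,0],[0,0,-0.11,0],[0,0,-0.11,0]]' |grep -E "pos|gap|for"; python3 go.py 543 -80.6 144 81.6
```

```text
eef_pos: [560.8, 199.4, 36.3]
wrist_force: [-1.2, -0.0, -0.1]
eef_pos: [560.8, 199.5, 36.3]
wrist_force: [-2.1, -0.3, 0.8]
finger_gap: 47.2
eef_pos: [560.8, 199.5, 36.2]
wrist_force: [-0.0, -0.1, -1.1]
finger_gap: 45.8
eef_pos: [559.8, 198.7, 147.9]
wrist_force: [1.3, -0.1, -2.5]
finger_gap: 45.7
t 43.58 pos [559.8 198.7 147.9] yaw 81.65 d [-0.2788  0.024   0.0039] turn 0.05 q [0.28 0.41 1.45 0.   1.26 0.42] F [ 1.31 -0.07 -2.47] gap 45.7
```

```bash
python3 -m handwheel '[[-0.055,0.005,-0.012,0],[-0.11,0.01,-0.012,0],[-0.166,0.015,-0.012,0],[-0.222,0.02,-0.012,0],[-0.279,0.024,-0.008,0]]' |grep -E "pos|gap"; python3 -m handwheel '[[0,0,0,0],[0,0,0,0]]' |grep -E "pos|gap";  python3 go.py 543.3 -80.6 99 81.6; python3 look.py b 207 w11
```

```text
eef_pos: [542.0, -82.5, 150.9]
finger_gap: 45.2
eef_pos: [541.4, -82.2, 149.4]
finger_gap: 45.3
t 44.45 pos [541.4 -82.2 149.4] yaw 81.62 d [0.0018 0.0016 0.0504] turn 0.02 q [-0.23  0.31  1.58  0.02  1.24 -0.08] F [-0.38 -0.53 -2.38] gap 45.3
b 7005 [319. 303.] [269 252  99  95] ell [541.6 -81.3] [40.  43.1] minenc [541.2 -79.4  22.5] tcp [541.4 -82.2 149.4]
```

```bash
python3 -m handwheel '[[0.001,0.002,0.02,0],[0.001,0.002,0.04,0],[0.001,0.002,0.05,0],[0.001,0.002,0.05,0]]' |grep -E "pos|for"; python3 go.py 543.3 -80.7 92 81.6
```

```text
eef_pos: [544.5, -79.6, 99.5]
wrist_force: [-0.5, -0.2, -1.9]
t 45.0 pos [544.5 -79.6  99.5] yaw 81.75 d [-0.0013 -0.0011  0.0075] turn 0.15 q [-0.22  0.37  1.62  0.02  1.13 -0.08] F [-0.46 -0.23 -1.92] gap 45.1
```

```bash
python3 -m handwheel '[[-0.001,-0.001,0.001,0],[-0.001,-0.001,0.003,0],[-0.001,-0.001,0.006,0],[-0.001,-0.001,0.008,0],[-0.001,-0.001,0.008,0]]' |grep -E "pos|for"; python3 -m handwheel '[[0,0,0.002,0],[0,0,0.004,0],[0,0,0.006,0],[0,0,0.006,0]]' |grep -E "pos|for"
```

```text
eef_pos: [543.7, -80.8, 92.0]
wrist_force: [-2.0, -3.4, 4.3]
eef_pos: [543.5, -80.9, 85.5]
wrist_force: [-2.4, -2.9, -2.9]
```

```bash
python3 -m handwheel '[[0,0,0.005,0],[0,0,0.01,0],[0,0,0.015,0],[0,0,0.02,0],[0,0,0.02,0]]' |grep -E "pos|for"; python3 -m handwheel '[[0,0,0.005,0],[0,0,0.01,0],[0,0,0.015,0],[0,0,0.015,0]]' |grep -E "pos|for|gap"; python3 go.py 543 -81 49.3 81.6
```

```text
eef_pos: [543.5, -80.5, 64.9]
wrist_force: [-1.6, -2.9, -3.3]
eef_pos: [543.8, -80.1, 49.7]
wrist_force: [-2.0, -3.2, -0.6]
finger_gap: 45.5
t 47.25 pos [543.8 -80.1  49.7] yaw 81.73 d [-0.001  -0.0007  0.0004] turn 0.13 q [-0.22  0.43  1.66  0.02  1.03 -0.08] F [-2.01 -3.23 -0.63] gap 45.5
```

```bash
python3 -m handwheel '[[0,0,0,0],[0,0,0,0],[0,0,0,0],[0,0,0,0]]' 0.3|grep -E "pos|for|gap";  python3 -m handwheel '[[0,0,-0.04,0],[0,0,-0.08,0],[0,0,-0.11,0]]' 0|grep -E "pos|for|gap"; python3 -m handwheel '[[0.055,-0.015,0,0],[0.11,-0.03,0,0],[0.165,-0.045,0,0],[0.22,-0.06,0,0],[0.275,-0.075,0,0]]' 0|grep -E "pos|gap"; python3 - <<'E'
from h import *
c,im=snap("top")
for k,h in HUES.items():
    for a,ct,b,m in blobs(im,h,amin=200): print(k,a,ct.round(1),np.round(cap(c,m),1), np.round(cap(c,m,103),1))
E
python3 go.py 497.6 283.7 150 81.6
```

```text
eef_pos: [543.9, -80.1, 49.8]
wrist_force: [0.4, 0.4, -0.2]
finger_gap: 65.8
eef_pos: [542.5, -81.3, 161.5]
wrist_force: [-0.0, 0.1, -0.3]
finger_gap: 92.0
eef_pos: [507.4, 203.4, 164.4]
finger_gap: 93.8
a 260 [ 11.2 138.1] [765.1 781.3  27.6] [760.7 772.2  27.2]
a 507 [421.8 235.2] [552.5 -14.6  23.3] [551.1 -12.3  23. ]
a 360 [605.2 280.1] [ 462.4 -353.1   28. ] [ 462.3 -346.    27.6]
b 519 [458.4 239.2] [543.3 -80.7  23.8] [542.  -77.5  23.4]
d 5663 [451.6 267.3] [497.4 -66.7 122.2] [496.8 -63.7 120.5]
t 48.8 pos [506.2 208.7 164.3] yaw 81.92 d [ 0.073  -0.0191  0.0143] turn 0.32 q [0.32 0.3  1.57 0.01 1.26 0.46] F [-0.51  4.4  -0.28] gap 93.7
```

```bash
python3 -m handwheel '[[0.035,-0.01,0.005,0],[0.073,-0.019,0.012,0],[0.073,-0.019,0.012,0],[0.073,-0.019,0.012,0]]' 0|grep -E "pos|gap"; python3 look.py c 90 w12; python3 look.py d 90 w13;  python3 go.py 497.6 283.7 34 81.6
```

```text
eef_pos: [498.0, 283.4, 153.2]
finger_gap: 94.0
t 49.4 pos [498.2 283.  153.4] yaw 81.86 d [ 0.0006 -0.0007  0.1194] turn 0.26 q [0.45 0.36 1.51 0.   1.26 0.59] F [ 0.14 -0.12 -0.06] gap 93.8
```

View pics/w12.png

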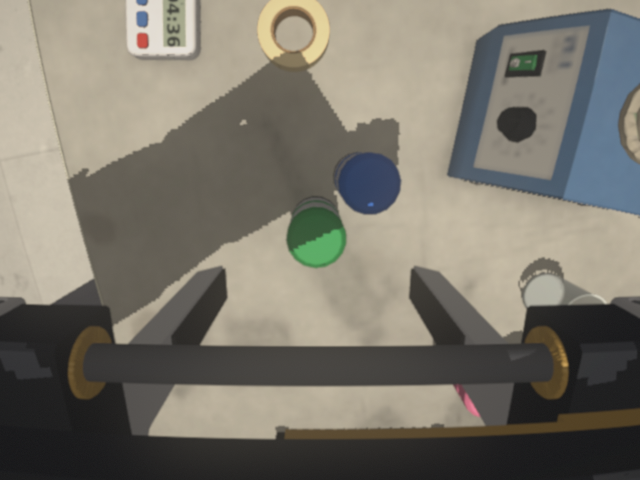

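Green at (317,238), blue at (369,183), about 9 mm clear of the finger's path. Grasping green.

```bash
python3 -m handwheel '[[0.001,0.001,0.04,0],[0.001,0.001,0.08,0],[0.001,0.001,0.112,0],[0.001,0.001,0.118,0],[0.001,0.001,0.118,0]]' 0 |grep -E "pos|for"; python3 -m handwheel '[[0,0,0,0],[0,0,0,0],[0,0,0,0],[0,0,0,0],[0,0,0,0]]' 1 25 |grep -E "pos|gap|for"; python3 -m handwheel '[[0,0,0,0],[0,0,0,0],[0,0,0,0]]' |grep -E "pos|gap|for";  python3 -m handwheel '[[0,0,-0.04,0],[0,0,-0.08,0],[0,0,-0.12,0],[0,0,-0.12,0]]' |grep -E "pos|gap|for"; python3 go.py 533.3 -147.6 160 81.6
```

```text
eef_pos: [501.8, 285.1, 36.4]
wrist_force: [0.2, 0.4, -0.1]
eef_pos: [501.7, 285.1, 36.5]
wrist_force: [-1.3, 0.1, 0.9]
finger_gap: 47.6
eef_pos: [501.7, 285.1, 36.4]
wrist_force: [0.3, 0.4, -1.3]
finger_gap: 45.9
eef_pos: [500.8, 284.0, 159.2]
wrist_force: [-0.4, -0.5, -3.0]
finger_gap: 45.8
t 51.52 pos [500.8 284.  159.2] yaw 81.83 d [-0.4226  0.0936 -0.0008] turn 0.23 q [0.45 0.36 1.5  0.   1.26 0.59] F [-0.38 -0.5  -3.05] gap 45.8
```

```bash
python3 -m handwheel '[[-0.053,0.012,0,0],[-0.106,0.024,0,0],[-0.159,0.035,0,0],[-0.212,0.047,0,0],[-0.265,0.059,0,0]]' |grep -E "pos|gap"; python3 go.py 533.3 -147.6 155 81.6
```

```text
eef_pos: [520.8, 11.7, 154.0]
finger_gap: 45.2
t 52.15 pos [520.8  11.7 154. ] yaw 81.83 d [-0.1559  0.0351 -0.001 ] turn 0.23 q [-0.06  0.25  1.65  0.02  1.22  0.08] F [ 0.94  0.55 -1.94] gap 45.2
```

```bash
python3 -m handwheel '[[-0.052,0.012,-0.005,0],[-0.104,0.024,-0.005,0],[-0.156,0.035,0,0.2],[-0.156,0.035,0,0.2],[-0.156,0.035,0,0.2]]' |grep -E "pos|gap"; python3 go.py 533.3 -147.6 100 81.6
```

```text
eef_pos: [532.7, -147.2, 150.7]
finger_gap: 45.2
t 52.77 pos [ 532.7 -147.2  150.7] yaw 81.61 d [-0.0003  0.0006  0.0507] turn 0.01 q [-0.35  0.32  1.56  0.02  1.25 -0.21] F [ 0.07  0.14 -2.52] gap 45.2
```

```bash
python3 -m handwheel '[[0,0,0.02,0],[0,0,0.04,0],[0,0,0.05,0],[0,0,0.05,0]]' |grep -E "pos|for"; python3 go.py 533.3 -147.4 92 81.6
```

```text
eef_pos: [533.5, -145.6, 100.3]
wrist_force: [-0.0, -0.2, -1.7]
t 53.27 pos [ 533.5 -145.6  100.3] yaw 81.67 d [-0.0018  0.0001  0.0083] turn 0.07 q [-0.34  0.38  1.61  0.02  1.14 -0.21] F [-0.05 -0.24 -1.73] gap 45.6
```

```bash
python3 -m handwheel '[[-0.0015,0,0.001,0],[-0.0015,0,0.003,0],[-0.0015,0,0.006,0],[-0.0015,0,0.008,0],[-0.0015,0,0.008,0]]' |grep -E "pos|for"; python3 -m handwheel '[[0,0,0.002,0],[0,0,0.004,0],[0,0,0.006,0],[0,0,0.006,0]]' |grep -E "pos|for"
```

```text
eef_pos: [533.6, -147.3, 92.6]
wrist_force: [0.7, -1.6, 1.2]
eef_pos: [533.6, -147.1, 86.2]
wrist_force: [0.2, -3.2, -2.4]
```

```bash
python3 -m handwheel '[[0,0,0.005,0],[0,0,0.01,0],[0,0,0.015,0],[0,0,0.02,0],[0,0,0.02,0]]' |grep -E "pos|for"; python3 -m handwheel '[[0,0,0.005,0],[0,0,0.01,0],[0,0,0.015,0],[0,0,0.015,0]]' |grep -E "pos|for|gap"; python3 -m handwheel '[[0,0,0.001,0],[0,0,0.001,0],[0,0,0.001,0],[0,0,0.001,0]]' 0.3|grep -E "pos|for|gap";  python3 -m handwheel '[[0,0,-0.04,0],[0,0,-0.08,0],[0,0,-0.11,0]]' 0|grep -E "pos|for|gap"; python3 go.py 541.7 318.4 155 81.6
```

```text
eef_pos: [533.7, -146.7, 65.6]
wrist_force: [-0.0, -1.9, -2.1]
eef_pos: [533.8, -146.3, 50.1]
wrist_force: [0.8, -3.2, -2.7]
finger_gap: 45.2
eef_pos: [533.9, -146.2, 49.2]
wrist_force: [-1.1, -0.5, 0.8]
finger_gap: 65.8
eef_pos: [532.3, -148.1, 161.0]
wrist_force: [-1.7, -0.2, 0.3]
finger_gap: 91.6
t 56.4 pos [ 532.3 -148.1  161. ] yaw 81.66 d [ 0.4629 -0.0584  0.006 ] turn 0.06 q [-0.35  0.31  1.55  0.02  1.27 -0.21] F [-1.69 -0.21  0.26] gap 91.6
```

Blue stands close to the mixer, so I'll take it with the jaws along y (yaw 171.6°). That also works for cell 3, whose y-neighbour, cell 4, stays empty.

```bash
python3 -m handwheel '[[0.055,-0.007,0,-10],[0.11,-0.014,0,-20],[0.165,-0.021,0,-30],[0.22,-0.028,0,-40],[0.275,-0.035,0,-50]]' 0|grep -E "pos|gap"; python3 go.py 541.7 318.4 155 171.6
```

```text
eef_pos: [537.4, 130.9, 166.0]
finger_gap: 93.7
t 57.02 pos [537.4 130.9 166. ] yaw 131.98 d [0.1365 0.1286 0.011 ] turn -39.62 q [ 0.17  0.31  1.55  0.01  1.27 -0.57] F [ 0.45 -0.22 -0.08] gap 93.7
```

```bash
python3 -m handwheel '[[0.034,0.032,0,-10],[0.068,0.064,0,-20],[0.102,0.096,0,-30],[0.136,0.128,0,-39.6],[0.136,0.128,0.008,-39.6]]' 0|grep -E "pos|gap"; python3 -m handwheel '[[0,0,0,0],[0,0,0,0]]' |grep -E "pos|gap"; python3 - <<'E'
import look
look.HUES['d']=[(100,128)]; look.wcap('d',90,'w14')
from h import *
c=cams.get_calibration("top"); print(onplane(c,[[247,206],[185,168]],0).round(),onplane(c,[[247,206],[185,168]],70).round())
E
python3 go.py 541.7 318.4 35 171.6
```

```text
eef_pos: [541.2, 320.3, 161.1]
finger_gap: 93.8
eef_pos: [541.5, 319.5, 161.3]
finger_gap: 94.1
d 3837 [ 14. 234.] [  0 154  40 149] ell [509.4  78.8] [ 39.6 150.6] minenc [502.3  87.6  60.4] tcp [541.5 319.5 161.3]
d 3488 [613. 257.] [563 183  77 118] ell [599.8 562.3] [69.2 80.5] minenc [584.3 559.2  50.8] tcp [541.5 319.5 161.3]
[[629. 315.   0.]
 [711. 442.   0.]] [[617. 303.  70.]
 [693. 422.  70.]]
t 57.95 pos [541.6 319.5 161.5] yaw 171.75 d [-0.0003 -0.0011  0.1265] turn 0.15 q [ 0.47  0.47  1.33  0.01  1.32 -0.96] F [-0.   -0.66 -0.51] gap 94.0
```

View pics/w14.png

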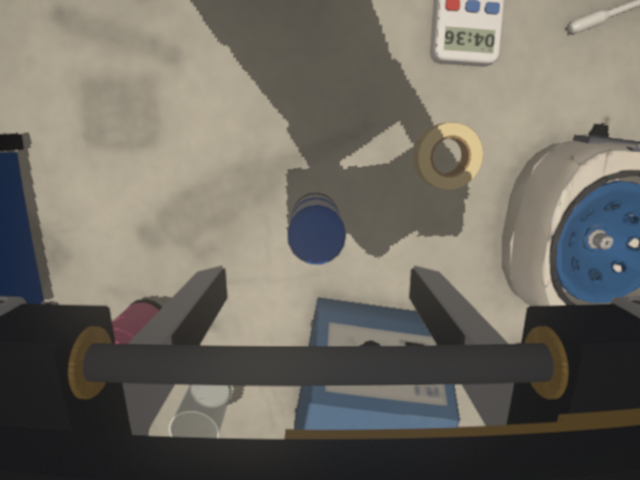

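Blue sits at (316,235), aligned below the jaws, and the mixer is clear of the fingers. The tape at (450,156) is also well away.

```bash
python3 -c "
from h import *
c=cams.get_calibration('wrist'); print(onplane(c,[[316.5,235]],90))"; python3 -m handwheel '[[0,0,0.04,0],[0,-0.001,0.08,0],[0,-0.001,0.115,0],[0,-0.001,0.126,0],[0,-0.001,0.126,0]]' 0 |grep -E "pos|for"; python3 go.py 542 318.5 35 171.6
```

```text
[[540.53341135 320.14492766  90.        ]]
eef_pos: [544.0, 320.5, 36.1]
wrist_force: [0.2, 0.1, 0.1]
t 58.58 pos [544.  320.5  36.1] yaw 171.71 d [ 0.0017 -0.0023  0.0011] turn 0.11 q [ 0.47  0.61  1.43  0.01  1.08 -0.96] F [0.23 0.09 0.15] gap 93.9
```

```bash
python3 -m handwheel '[[0.0025,-0.001,0,0],[0.0025,-0.001,0,0],[0.0025,-0.001,0,0],[0.0025,-0.001,0,0],[0.0025,-0.001,0,0]]' 1 25 |grep -E "pos|gap|for"; python3 -m handwheel '[[0,0,0,0],[0,0,0,0],[0,0,0,0]]' |grep -E "pos|gap|for";  python3 -m handwheel '[[0,0,-0.04,0],[0,0,-0.08,0],[0,0,-0.12,0],[0,0,-0.12,0]]' |grep -E "pos|gap|for"; python3 go.py 464.2 0 160 171.6
```

```text
eef_pos: [541.4, 319.9, 36.0]
wrist_force: [0.2, 0.2, 0.1]
finger_gap: 47.4
eef_pos: [541.4, 319.9, 36.0]
wrist_force: [-0.9, 0.4, 1.0]
finger_gap: 45.5
eef_pos: [540.2, 318.2, 158.9]
wrist_force: [-0.5, 0.3, -2.2]
finger_gap: 45.6
t 60.08 pos [540.2 318.2 158.9] yaw 171.7 d [ 0.0293 -0.3259 -0.0011] turn 0.1 q [ 0.47  0.47  1.34  0.01  1.3  -0.96] F [-0.51  0.31 -2.18] gap 45.6
```

```bash
python3 -m handwheel '[[0.005,-0.054,0,0],[0.01,-0.108,0,0],[0.015,-0.163,0,0],[0.02,-0.217,0,0],[0.025,-0.271,0,0]]' |grep -E "pos|gap"; python3 -m handwheel '[[0.004,-0.03,0,0],[0.004,-0.053,0,0],[0.004,-0.053,0,0],[0.004,-0.053,0,0]]' |grep -E "pos|gap"; python3 go.py 464.2 0 100 171.6
```

```text
eef_pos: [475.2, 52.2, 150.7]
finger_gap: 45.3
eef_pos: [463.4, 0.8, 148.8]
finger_gap: 45.5
t 61.2 pos [463.4   0.8 148.8] yaw 171.72 d [-0.0009 -0.0007  0.0488] turn 0.12 q [-0.09  0.12  1.81  0.02  1.19 -1.53] F [-0.34  1.17 -2.69] gap 45.5
```

```bash
python3 -m handwheel '[[-0.001,-0.001,0.02,0],[-0.001,-0.001,0.04,0],[-0.001,-0.001,0.048,0],[-0.001,-0.001,0.048,0]]' |grep -E "pos|for"; python3 go.py 464.5 0 92 171.6
```

```text
eef_pos: [465.1, 1.2, 100.6]
wrist_force: [0.1, 0.0, -1.6]
t 61.7 pos [465.1   1.2 100.6] yaw 171.76 d [ 0.0004 -0.0012  0.0086] turn 0.16 q [-0.09  0.19  1.86  0.02  1.08 -1.53] F [ 0.14  0.01 -1.64] gap 45.6
```

```bash
python3 -m handwheel '[[0,-0.001,0.001,0],[0,-0.001,0.003,0],[0,-0.001,0.006,0],[0,-0.001,0.008,0],[0,-0.001,0.008,0]]' |grep -E "pos|for"; python3 -m handwheel '[[0,0,0.002,0],[0,0,0.004,0],[0,0,0.006,0],[0,0,0.006,0]]' |grep -E "pos|for"
```

```text
eef_pos: [465.2, 0.1, 92.9]
wrist_force: [-3.6, -1.1, 3.6]
eef_pos: [464.8, 0.1, 86.4]
wrist_force: [-3.2, -3.1, -2.9]
```

```bash
python3 -m handwheel '[[0.0005,0,0.005,0],[0.0005,0,0.01,0],[0.0005,0,0.015,0],[0.0005,0,0.02,0],[0.0005,0,0.02,0]]' |grep -E "pos|for"; python3 -m handwheel '[[0,0,0.005,0],[0,0,0.01,0],[0,0,0.015,0],[0,0,0.016,0],[0,0,0.016,0]]' |grep -E "pos|for|gap"; python3 -m handwheel '[[0,0,0.001,0],[0,0,0.001,0],[0,0,0.001,0],[0,0,0.001,0]]' 0.3|grep -E "pos|for|gap";  python3 -m handwheel '[[0,0,-0.04,0],[0,0,-0.08,0],[0,0,-0.11,0]]' 0.3|grep -E "pos|for|gap"; python3 go.py 400 -80 200 171.6
```

```text
eef_pos: [464.2, 0.3, 65.6]
wrist_force: [-2.4, -4.7, -4.5]
eef_pos: [464.2, 0.3, 49.2]
wrist_force: [-4.4, -5.1, -1.4]
finger_gap: 45.4
eef_pos: [464.3, 0.4, 48.2]
wrist_force: [-0.2, -0.4, -0.0]
finger_gap: 65.7
eef_pos: [462.8, -1.6, 159.9]
wrist_force: [0.3, -0.2, 0.8]
finger_gap: 65.4
t 64.95 pos [462.8  -1.6 159.9] yaw 171.77 d [ 0.0509 -0.0866 -0.0401] turn 0.17 q [-0.1   0.11  1.8   0.02  1.22 -1.53] F [ 0.25 -0.21  0.76] gap 65.4
```

At release all four undersides were at 12–14 mm, which is home. I'll move over to the hood grip and look.

```bash
python3 -m handwheel '[[0.0,-0.05,-0.04,0],[0,-0.11,-0.04,0],[0,-0.17,-0.04,0],[0,-0.23,-0.04,0],[0,-0.29,-0.04,0]]' 0|grep -E "pos|gap"; python3 go.py 460.6 -328 150 171.6; python3 - <<'E'
from h import *
c,im=snap("top"); c2,im2=snap("scene")
o=np.hstack([cv2.resize(im[180:360,350:590],(400,300)),cv2.resize(im2[230:440,230:510],(400,300))]); cv2.imwrite("pics/v1.png",o[:,:,::-1])
E
```

```text
eef_pos: [420.2, -291.3, 194.0]
finger_gap: 93.8
t 65.58 pos [ 420.2 -291.3  194. ] yaw 171.77 d [-0.0452 -0.0306  0.044 ] turn 0.17 q [-0.69  0.2   1.61  0.03  1.33 -2.13] F [1.29 0.15 0.17] gap 93.8
```

View pics/v1.png

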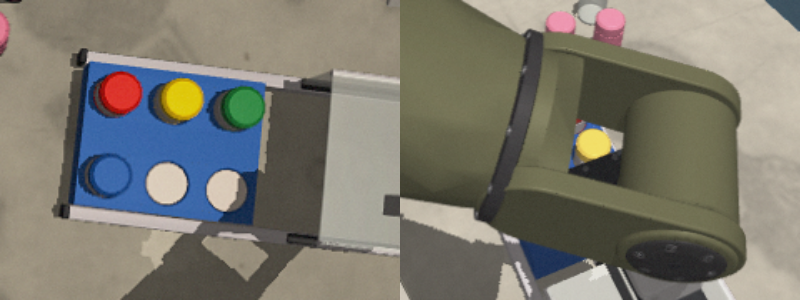

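The rack now holds red, yellow, green and blue in cells 0, 1, 2 and 3; cells 4 and 5 still show white covers. Closing the hood.

```bash
python3 -m handwheel '[[-0.02,-0.015,0,0],[-0.045,-0.034,0,0],[-0.045,-0.034,0.03,0],[-0.045,-0.034,0.06,0],[-0.045,-0.034,0.088,0]]' 0|grep -E "pos|for"; python3 -m handwheel '[[0,0,0,0],[0,0,0,0],[0,0,0,0],[0,0,0,0],[0,0,0,0]]' 1 25|grep -E "pos|gap|for"; python3 -m handwheel '[[0,0,0,0],[0,0,0,0],[0,0,0,0],[0,0,0,0]]'|grep -E "pos|gap|for"; python3 go.py 498 -74 106 171.6
```

```text
eef_pos: [460.5, -331.4, 104.2]
wrist_force: [0.9, -0.1, -0.9]
eef_pos: [460.6, -331.5, 104.6]
wrist_force: [0.1, 0.0, -0.2]
finger_gap: 47.2
eef_pos: [461.4, -326.3, 104.5]
wrist_force: [2.1, 37.4, 13.1]
finger_gap: 14.0
t 67.42 pos [ 461.4 -326.3  104.5] yaw 171.62 d [ 0.0005  0.255  -0.0015] turn 0.02 q [-0.7   0.41  1.56  0.03  1.18 -2.14] F [ 2.07 37.4  13.08] gap 14.0
```

```bash
python3 -m handwheel '[[0,0.015,0,0],[0,0.03,0,0],[0,0.05,0,0],[0,0.07,0,0],[0,0.09,0,0]]'|grep -E "pos|gap|for"; python3 -m handwheel '[[0,0.02,0,0],[0,0.04,0,0],[0,0.06,0,0],[0,0.08,0,0],[0,0.1,0,0]]'|grep -E "pos|gap|for";   python3 go.py 498 -74 106 171.6
```

```text
eef_pos: [474.3, -236.0, 104.8]
wrist_force: [14.9, -5.1, -32.0]
finger_gap: 14.0
eef_pos: [488.1, -136.0, 105.2]
wrist_force: [13.9, -4.3, -38.0]
finger_gap: 13.9
t 68.67 pos [ 488.1 -136.   105.2] yaw 171.6 d [-0.0007  0.0628 -0.0008] turn 0.0 q [-0.36  0.28  1.73  0.04  1.13 -1.8 ] F [ 13.94  -4.32 -37.98] gap 13.9
```

```bash
python3 -m handwheel '[[0,0.02,0.001,0],[0,0.035,0.001,0],[0,0.05,0.001,0],[0,0.058,0.001,0],[0,0.062,0.001,0]]'|grep -E "pos|gap|for"; python3 -m handwheel '[[0,0.002,0,0],[0,0.003,0,0],[0,0.003,0,0]]'|grep -E "pos|gap|for";   python3 go.py 498 -74 106 171.6
```

```text
eef_pos: [497.1, -74.3, 105.1]
wrist_force: [8.0, -2.5, -17.6]
finger_gap: 14.2
eef_pos: [497.3, -73.6, 105.1]
wrist_force: [0.7, -19.7, -7.0]
finger_gap: 13.8
t 69.67 pos [497.3 -73.6 105.1] yaw 171.59 d [-0.0007 -0.0003 -0.0009] turn -0.01 q [-0.24  0.27  1.75  0.03  1.12 -1.67] F [  0.69 -19.72  -6.98] gap 13.8
```

```bash
python3 -m handwheel '[[0,0.002,0,0],[0,0.003,0,0],[0,0.003,0,0]]'|grep -E "pos|gap|for"; python3 -m handwheel '[[0,0,0,0],[0,0,0,0],[0,0,0,0],[0,0,0,0],[0,0,0,0]]' 0.4|grep -E "pos|gap|for"; python3 -m handwheel '[[0,0,-0.04,0],[0,0,-0.09,0],[0,0,-0.14,0],[0.03,0,-0.14,0],[0.08,0,-0.14,0]]'|grep -E "pos|gap|for"; python3 -m handwheel '[[0.03,0.05,0,0],[0.03,0.11,0,0],[0.03,0.17,0,0],[0.03,0.23,0,0],[0.03,0.29,0,0]]'|grep -E "pos|gap|for"; python3 - <<'E'
from h import *
c,im=snap("top","v2"); c2,im2=snap("scene")
for a,ct,b,m in blobs(im,HUES['a'],amin=60):
    cn=cv2.findContours(m.astype(np.uint8),0,1)[0][0].reshape(-1,2); print(a,ct.round(1),np.round(cv2.minAreaRect(onplane(c,cn,153)[:,:2].astype(np.float32))[0],1))
o=np.hstack([cv2.resize(im,(400,300)),cv2.resize(im2[200:440,200:520],(400,300))]); cv2.imwrite("pics/v2.png",o[:,:,::-1])
E
```

```text
eef_pos: [497.3, -73.8, 105.1]
wrist_force: [-1.7, -26.9, -6.6]
finger_gap: 13.8
eef_pos: [497.3, -73.7, 105.1]
wrist_force: [-0.5, -0.8, -0.4]
finger_gap: 55.9
eef_pos: [416.1, -64.4, 244.4]
wrist_force: [-0.3, -0.2, 0.3]
finger_gap: 56.5
eef_pos: [428.7, 229.0, 250.1]
wrist_force: [0.8, -1.6, 0.6]
finger_gap: 56.6
222 [ 10.3 137.7] [745.4 736. ]
281 [463.3 262.5] [498.8 -70.7]
```

View pics/v2.png

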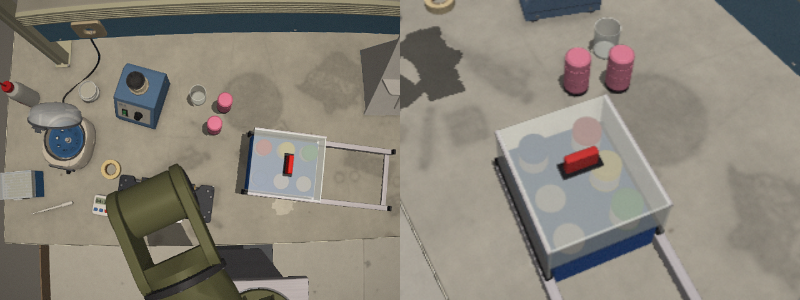

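The view shows the hood shut on its stop with the four caps under it. The beaker, the tape and both pink look-alikes are in place, and the arm is clear.

```bash
python3 -c "
from cell import manip
print(manip.sign_off())"
```

```text
the job is handed in; nothing more can be done
None
```

The job is done and handed in at about 72 s on the robot's clock. The hood is shut again over all four canisters, each home in its own empty cell.

- **Hood:** I slid it open to its end stop. At the end I slid it shut until it met the opposite stop (20–27 N).
- **Feeling the cells:** Closed fingers sank freely (about 1 N or less) in all three far-row cells and in the near-row cell at the rack's +y end. The other two near-row cells stopped the fingers hard, so I left them empty.
- **Canisters:** Red, yellow and green are in the far row and blue is in the near-row empty cell. At release their undersides were 12–14 mm above the bench. Green was bumped aside during the run, and I measured its new position before picking it up.
- **Last checks:** The final top and scene views show the four caps under the closed hood. By eye the beaker, the tape and both pink look-alikes are where they were, and the arm is clear.

Things that disagreed or went wrong:
- **Fingertip height:** The fingertips sit about 33 mm higher than the stated tool frame implies. My first attempt to pinch the hood grip closed on air above it. I measured the offset by touching the grip bar and the roof, and corrected for it afterwards.
- **Cap positions in the top view:** Placed at the home height of 103 mm, the red and yellow caps came out 2–3 mm off their cell centres. I put this down to the visible cap sides and relied on the height at release. I did not press the canisters down from above as a separate check.
- **Closing slide:** The wrist felt up to 38 N of vertical pull on the grip bar, because the tool was riding slightly high. I lowered it 1 mm for the last stretch.

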